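# Unlock the sprung drawer of the lockbox

## Robot

A 6-joint arm with a two-finger parallel gripper is mounted at the origin on a cart in front of the work surface, level with it; the furniture and walls round the work are solid. World frame = base frame: x ahead of the robot, y to its left, z up, the work surface at z = 0. Lengths are in m, angles in degrees, forces in N, time in s.
With the tool pointing down it reaches from about 0.325 to 0.775 m from the base axis. Payload 5.5 kg.
Tool frame: the origin (TCP) lies midway between the tips of the shut fingers; the grasp point (between the pads) lies 19 mm behind it; z points along the fingers, y is the direction in which the jaws open and shut (so a half turn about z gives the same grasp; the last joint's range is limited). The gripper opens to 85 mm and grips with 20 to 120 N. Pads are 22 mm wide; open, the fingers measure 114 mm over their backs; the gripper's body (76 mm by 85 mm) begins 54 mm behind the grasp point. The pads swing forward as they close: fully open they stand 13 mm farther back than shut.
Start: joints at [69.46, 5.22, 70.514, -0, 104.267, -3.249], TCP at [0.178, 0.573, 0.194] pointing down, gripper open.
Joint ranges: [-164.24, 164.24], [-49.07, 125.15], [9.68, 141.18], [-86.29, 266.29], [3.28, 154.24], [-151.56, 151.56]. Speed limits (degrees/s): [147.25, 147.25, 172.46, 180, 180, 180].

## Interface

Orientations are given as [roll, pitch, yaw] about the fixed x, y, z axes, in that order (R = Rz(yaw) Ry(pitch) Rx(roll)).
In Python, from station import robot gives the robot as it stands.
- The arm moves only by the tool move_arm, never from a script. Its argument "targets" is a list of rows, each a list of 3 entries, a list of its own where there are three numbers: the opening, from 0 (shut) to 1 (fully open), then the shift along the tool's x, y, z in m, then the turn, a rotation vector about the tool's x, y, z in degrees. In form: [[hand, [dx, dy, dz], [ax, ay, az]], ...]. A call has 1 to 10 rows; each row is the pose to reach, as a shift and turn from the pose commanded when the call began, along the tool's axes at that moment; what a row does not reach only later rows make up. A row lasts 1/12 s, in which the tool goes at most 41.7 mm and 7.16 degrees, less where a joint would pass 70% of its speed; a pose out of reach is approached as far as the arm can. A call with a gripper value outside its range is refused whole. The fingers move at their own pace and stop on an object; "squeeze" is the grip in N (left out, the last holds). Time passes only in rows, so rows that repeat a pose let the fingers close. It gives the time, the measured TCP pose, the force and the opening at its end, in the units of the state.
- robot.get_obs(): the state, without advancing time (a new reading comes with each control period).
- robot.camera(name): name is "side" or "top" or "wrist"; returns a dict with "image" (400x640x3 uint8, red, green, blue), "mtx" (3x3 intrinsics, pixels), "cam_to_world" (4x4, takes a point from camera to world coordinates). Camera axes: x right, y down, z forward; pixel columns grow to the right and rows downward; lengths in m; the calibration is good to about 2 mm. A picture is of the moment at which its call begins. There is no depth.
- robot.job_done(): hands the job in, once; it reports no verdict.
The state is a dict: "time": time; "qpos": joint angles; "qvel": joint speeds; "effort": joint torques, N m; "ee_pos": TCP position; "tool_rot": TCP orientation; "ft_force": force on the tool from outside, world axes, zero at the start; "moment": the same for the moment, N m; "opening": finger opening in m.
Only numpy, scipy, OpenCV 4.12 (cv2) and the standard library are available. Lean on these libraries where they do the work, as an engineer would, in place of code of your own. Each camera call takes 0.05 s, during which the arm holds its last target.

## Task

Take the key out of its wooden stand and push it into the lock on the sloping face of the grey lockbox until its collar sits flush on the lock plate; the slot inside is hidden and may be turned a fair way to either side, so feel for it. Then turn the key clockwise until the bolt lets go and the drawer springs open. Leave the key fully home in the lock, let go of it, and do not disturb the things standing around.

Things in the scene. Friction and masses are not known exactly. Their poses are not given: they have to be found in the camera images.
- key_grip (a point): Centre of the bow (flat grip) of the steel key, half-way up it; the bow is 30 mm wide (along x), 9 mm thick (along y), 30 mm tall (along z). z runs from the blade to the bow: up at the start, when the key stands upright in a wooden stand. Below the bow is an 8 mm neck, 10 mm long, then the collar. Half a turn about z gives the same key.
- key_collar (a point): Point on the key's axis at the underside of its round collar (34 mm wide, 4 mm thick), 29 mm below the bow's centre and 30 mm from the tip; axes as the key's. At the start the collar rests on top of the stand (56 mm square on a 66 mm foot, 40 mm tall), so the key must rise 30 mm to come clear.
- key: The key, 74 mm long, about 70 g; origin at the blade's tip (59 mm below the bow's centre), axes as key_grip. From the tip up: a stepped-down lead 2.5 mm long, 13 mm wide and 3.2 mm thick, then 15.5 mm of blade 15 mm wide (along x) by 5 mm thick (along y), then 12 mm of round shaft 18 mm thick, then the collar.
- lock_mouth (a point): Centre of the keyhole (round, 22 mm wide, 3 mm chamfer, 14 mm deep) at the outer surface of the aluminium lock plate (56 x 56 mm) on the lockbox's sloping face. z points out of the face, 30 degrees from vertical, leaning to the box's front; x points up the slope (two engraved lines lie along it), y level across. The key goes in along -z until its collar lies on the plate.
- lock_slot (a point): Point on the lock's axis 14 mm below the mouth, where the hidden rotor's slot (20 x 8 mm, 18 mm deep) begins; axes as lock_mouth. The slot's long side lies between 0.9 rad anticlockwise and 0.35 rad clockwise of x; the angle is new each time and not told. A blade out of line stops here; in line to 0.15 rad and 1 mm it slides in; within 0.3 rad only its stepped lead does. Friction (0.25 N m) holds the rotor against a push.
- box_base (a point): Centre of the underside of the grey metal lockbox, 150 x 150 mm and 131 mm high at the back, fixed to the worktop; front 62 mm high, with the drawer facing along -x of this frame. The sloping face runs from the top of the front to the flat top.
- drawer (a joint): The drawer: 0 m shut and bolted, 0.06 m sprung fully out to the front (spring about 3 N). With the key home, turn it clockwise as seen facing the plate from outside (from x towards -y of lock_mouth) with about 0.25 N m: the bolt lets go when the slot is 0.75 to 1.05 rad clockwise of x; the key has 0.2 rad of play in the slot. The rotor stops at 1.4 rad and stays put.
- tealight: Bystander: small tealight, 38 mm across, 15 mm tall; origin at its underside.
- timer: Bystander: round kitchen timer, 68 mm across, 46 mm tall; origin at its underside.
- lemon: Bystander: lemon, 78 x 60 x 58 mm; origin at its underside.
- pepper_mill: Bystander: dark pepper mill, 55 mm across, 173 mm tall; origin at its underside.
- tin: Bystander: small tin, 57 mm across, 72 mm tall; origin at its underside.
There are look-alikes about, which are no part of the job. There is more than one size of the key; the one meant has the size given above.

How it is judged:
By the outcome, as a careful person would: the job done as asked, in the order asked, and still so for the second after the job is handed in, with the robot touching nothing.
It also fails if it takes over 72 s, if anything falls off the work surface, if the arm or the gripper's body presses on something with over 40 N, if the wrist force passes 120 N, or if a joint passes its speed limit or range.

## Working session

There is one attempt and no reset: what is moved stays moved. The work goes in short steps, Python scripts to look and compute and a tool call to move; the robot and the scene stay as the last step left them, time stands still between calls to the robot, and variables do not carry over. Pictures are saved under pics/ and viewed, and the job is handed in when it is done.

Besides the shell and the picture viewer there is one more tool, called after "Emit:" as name([rows], argument=value, ...), one row to a line, values as JSON. move_arm: Moves the arm, as the interface text tells. Its arguments: {"type":"object","properties":{"targets":{"type":"array","items":{"type":"array"}},"squeeze":{"type":"number"}},"required":["targets"]}

```bash
mkdir -p pics; ls; python3 - <<'E'
from station import robot
import cv2,numpy as np
o=robot.get_obs();print(o)
for n in ["side","top","wrist"]:
    c=robot.camera(n);cv2.imwrite(f"pics/{n}0.png",c["image"][:,:,::-1]);print(n,np.round(c["mtx"],1).tolist(),np.round(c["cam_to_world"],4).tolist())
E
```

```text
pics
{'time': 0.0, 'qpos': array([ 6.94583162e+01,  5.26396724e+00,  7.05822649e+01, -2.23001110e-03,
        1.04266784e+02, -3.24855208e+00]), 'qvel': array([-0.11619392,  0.02685282,  0.03218863,  0.07173645,  0.04737586,
        0.03572019]), 'effort': array([ 5.63065369e-04, -4.58745754e+01, -4.18014693e+01, -2.31992717e-04,
        1.22751095e-02, -2.80918073e-05]), 'ee_pos': array([0.17824449, 0.5725374 , 0.19253817]), 'tool_rot': array([-1.79887043e+02, -4.24551945e-03,  1.62706317e+02]), 'ft_force': array([-1.02089068, -0.58220247, -0.26147779]), 'moment': array([-0.03564881,  0.01432148,  0.05154737]), 'opening': 0.08527603760899409}
side [[378.2, 0.0, 316.4], [0.0, 378.2, 206.0], [0.0, 0.0, 1.0]] [[0.9939, 0.0621, -0.0913, 0.6181], [0.1104, -0.5577, 0.8226, -0.8158], [0.0001, -0.8277, -0.5612, 0.6489], [0.0, 0.0, 0.0, 1.0]]
top [[372.3, 0.0, 317.6], [0.0, 372.3, 205.0], [0.0, 0.0, 1.0]] [[-0.0197, -0.9947, 0.1011, 0.4471], [-0.9998, 0.0192, -0.0054, 0.0125], [0.0034, -0.1012, -0.9949, 1.2361], [0.0, 0.0, 0.0, 1.0]]
wrist [[284.8, 0.0, 319.4], [0.0, 284.8, 200.9], [0.0, 0.0, 1.0]] [[0.2975, 0.9092, 0.2913, 0.1023], [0.9547, -0.2828, -0.0922, 0.5974], [-0.0015, 0.3055, -0.9522, 0.3713], [0.0, 0.0, 0.0, 1.0]]
```

View pics/side0.png

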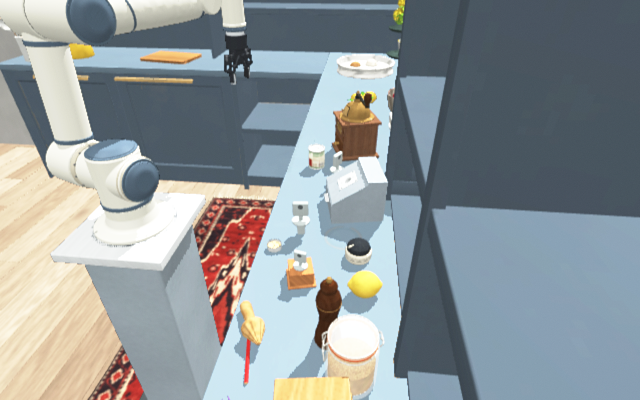

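View pics/top0.png

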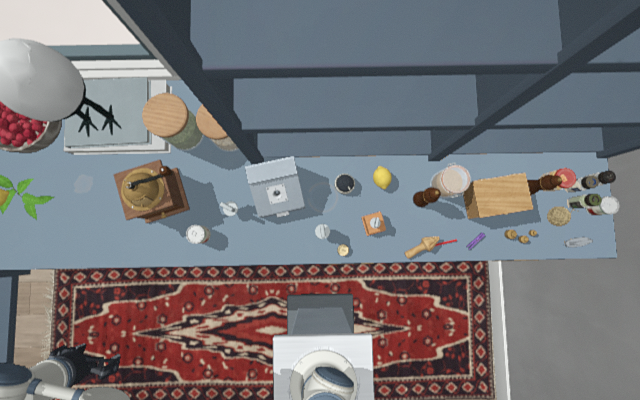

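View pics/wrist0.png

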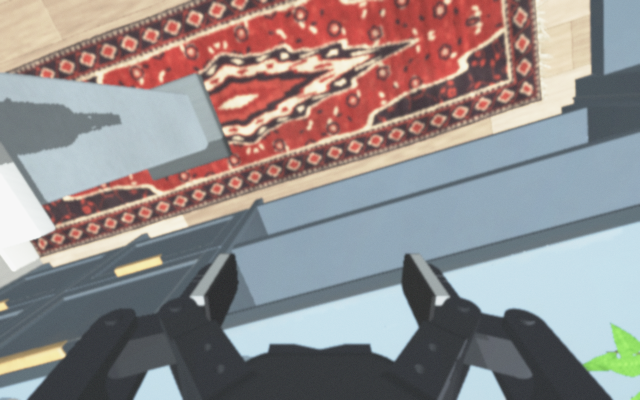

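```bash
python3 - <<'E'
import cv2
a=cv2.imread("pics/top0.png")[140:270,200:460];cv2.imwrite("pics/top0c.png",cv2.resize(a,None,fx=3,fy=3,interpolation=cv2.INTER_CUBIC))
a=cv2.imread("pics/side0.png")[140:310,250:410];cv2.imwrite("pics/side0c.png",cv2.resize(a,None,fx=3.5,fy=3.5,interpolation=cv2.INTER_CUBIC))
E
```

```text
(no output)
```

View pics/top0c.png

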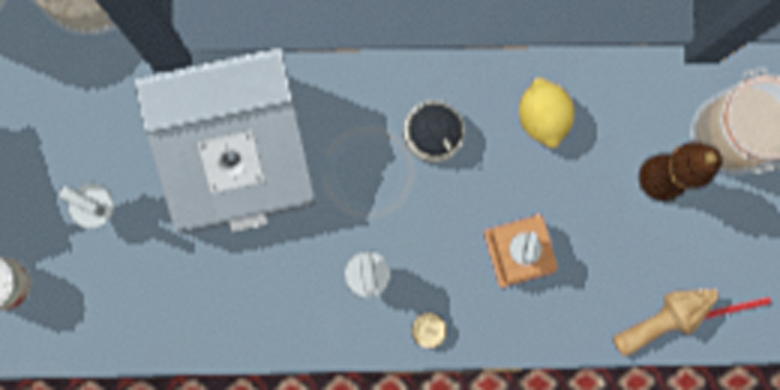

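View pics/side0c.png

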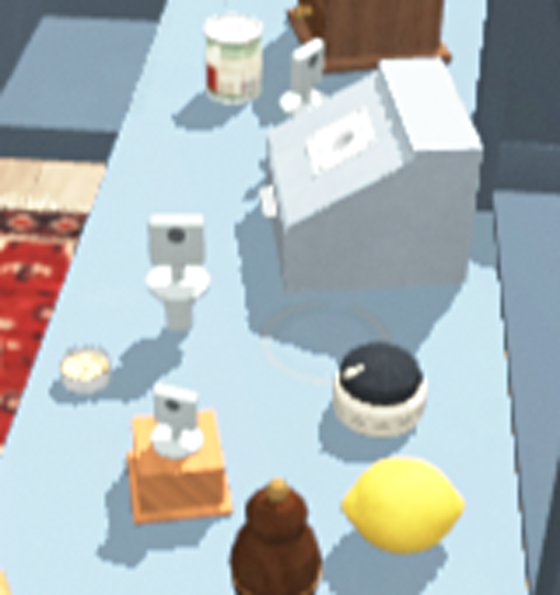

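```bash
cat > h.py <<'E'
from station import robot
import numpy as np, cv2
from scipy.spatial.transform import Rotation as Ro
def ray(c,p):
    T=c["cam_to_world"];d=np.linalg.inv(c["mtx"])@np.array([p[0],p[1],1.]);return T[:3,3],T[:3,:3]@d/np.linalg.norm(d)
def tri(obs):
    A=np.zeros((3,3));b=np.zeros(3)
    for c,p in obs:
        o,d=ray(c,p);P=np.eye(3)-np.outer(d,d);A+=P;b+=P@o
    x=np.linalg.solve(A,b);return x,[np.round(proj(c,x)-np.array(p),1).tolist() for c,p in obs]
def proj(c,x):
    T=c["cam_to_world"];q=c["mtx"]@(T[:3,:3].T@(np.asarray(x)-T[:3,3]));return q[:2]/q[2]
def onz(c,p,z):
    o,d=ray(c,p);return o+d*(z-o[2])/d[2]
def tool():
    o=robot.get_obs();return o["ee_pos"],Ro.from_euler("xyz",o["tool_rot"],degrees=True)
E
python3 - <<'E'
from h import *
s=robot.camera("side");t=robot.camera("top");w=robot.camera("wrist")
T=lambda x,y:(200+x/3,140+y/3)
S=lambda x,y:(250+x/3.5,140+y/3.5)
for n,a,b in [("bow",T(526,248),S(176,405)),("mouth",T(231,158),S(345,138)),("boxtop fr-left crn",T(148,130),S(383,65)),("ridge right",T(292,103),S(412,155)),("top back right",T(280,50),S(480,152)),("front top right",T(313,200),S(285,220)),("fake",T(367,270),S(176,238)),("standtop l",T(487,233),S(213,412))]:
    x,r=tri([(t,a),(s,b)]);print(n,x.round(4),r)
for n,a,z in [("timer",T(434,130),.046),("lemon",T(547,112),.03),("tealight",T(430,330),.015),("mill",T(690,165),.173),("fake2",T(85,203),.08),("tin",T(0,282),.072)]: print(n,onz(t,a,z).round(3))
p,R=tool();print("cam in tool",R.inv().apply(w["cam_to_world"][:3,3]-p).round(4),(R.inv().as_matrix()@w["cam_to_world"][:3,:3]).round(3).tolist())
E
```

```text
bow [ 0.5082 -0.1733  0.0706] [[-0.1, -0.5], [-0.7, 0.0]]
mouth [0.6045 0.1304 0.1024] [[-0.1, -0.5], [-0.5, 0.1]]
boxtop fr-left crn [0.6315 0.2104 0.1299] [[-0.1, -0.8], [-0.8, 0.1]]
ridge right [0.6564 0.0659 0.1277] [[-0.1, -0.8], [-0.9, 0.1]]
top back right [0.7097 0.0772 0.1274] [[-0.0, -0.3], [-0.4, 0.1]]
front top right [0.5624 0.0481 0.0729] [[-0.1, -0.4], [-0.5, 0.0]]
fake [ 0.486  -0.0068  0.0876] [[0.0, 0.1], [0.1, -0.0]]
standtop l [ 0.5274 -0.1375  0.0344] [[-0.1, -0.6], [-0.8, 0.1]]
timer [ 0.637 -0.083  0.046]
lemon [ 0.657 -0.208  0.03 ]
tealight [ 0.422 -0.075  0.015]
mill [ 0.578 -0.318  0.173]
fake2 [0.562 0.285 0.08 ]
tin [0.482 0.374 0.072]
cam in tool [ 0.0799  0.0008 -0.1785] [[-0.0, -0.952, -0.306], [1.0, -0.0, -0.0], [-0.0, -0.306, 0.952]]
```

```bash
cat >> h.py <<'E'
def plan(pos,R):
    """shift, rotvec in the measured tool frame"""
    p,R0=tool();d=R0.inv().apply(np.asarray(pos)-p);rv=(R0.inv()*R).as_rotvec(degrees=True)
    print("shift",d.round(4).tolist(),"rot",rv.round(2).tolist(),"rows>=",max(np.linalg.norm(d)/.0417,np.linalg.norm(rv)/7.16).round(1))
def down(yaw): return Ro.from_euler("xyz",[180,0,yaw],degrees=True)
E
python3 -c "
from h import *
plan([0.5,-0.15,0.2],down(180))"
```

```text
shift [-0.522, -0.5945, -0.0063] rot [-0.04, -0.01, -17.29] rows>= 19.0
```

Emit:
move_arm([
  [1, [-0.26, -0.297, -0.006], [0, 0, -8]],
  [1, [-0.26, -0.297, -0.006], [0, 0, -8]],
  [1, [-0.26, -0.297, -0.006], [0, 0, -8]],
  [1, [-0.26, -0.297, -0.006], [0, 0, -8]],
  [1, [-0.522, -0.595, -0.006], [0, 0, -17.3]],
  [1, [-0.522, -0.595, -0.006], [0, 0, -17.3]],
  [1, [-0.522, -0.595, -0.006], [0, 0, -17.3]],
  [1, [-0.522, -0.595, -0.006], [0, 0, -17.3]],
  [1, [-0.522, -0.595, -0.006], [0, 0, -17.3]],
  [1, [-0.522, -0.595, -0.006], [0, 0, -17.3]],
])

```text
time: 1.13
ee_pos: [0.3463, 0.1937, 0.1979]
tool_rot: [180.0, 0.1, -180.0]
ft_force: [0.4, -0.5, -0.4]
opening: 0.0855
```

```bash
python3 -c "
from h import *
plan([0.5,-0.15,0.2],down(180))"
```

```text
shift [-0.1534, -0.3439, -0.0021] rot [0.03, 0.06, 0.04] rows>= 9.0
```

Emit:
move_arm([
  [1, [-0.15, -0.33, 0], [0, 0, 0]],
  [1, [-0.15, -0.33, 0], [0, 0, 0]],
  [1, [-0.15, -0.33, 0], [0, 0, 0]],
  [1, [-0.15, -0.33, 0], [0, 0, 0]],
  [1, [-0.15, -0.33, 0], [0, 0, 0]],
  [1, [-0.15, -0.33, 0], [0, 0, 0]],
  [1, [-0.15, -0.33, 0], [0, 0, 0]],
  [1, [-0.15, -0.33, 0], [0, 0, 0]],
  [1, [-0.15, -0.33, 0], [0, 0, 0]],
  [1, [-0.15, -0.33, 0], [0, 0, 0]],
])

```text
time: 1.97
ee_pos: [0.4969, -0.1392, 0.196]
tool_rot: [-179.9, -0.1, 179.7]
ft_force: [0.3, -0.3, 0.3]
opening: 0.0852
```

```bash
python3 -c "
from h import *
c=robot.camera('wrist');cv2.imwrite('pics/w1.png',c['image'][:,:,::-1]);np.savez('w1.npz',**c)
print(robot.get_obs()['ee_pos'],robot.get_obs()['tool_rot'])
for x in [[.508,-.173,.07],[.6045,.1304,.1024]]: print(proj(c,x))"
```

```text
[ 0.49624504 -0.13683801  0.19639632] [ 1.79976775e+02 -1.25444525e-01  1.79778195e+02]
[288.12530094 195.18596491]
[562.02952773 285.61147777]
```

View pics/w1.png

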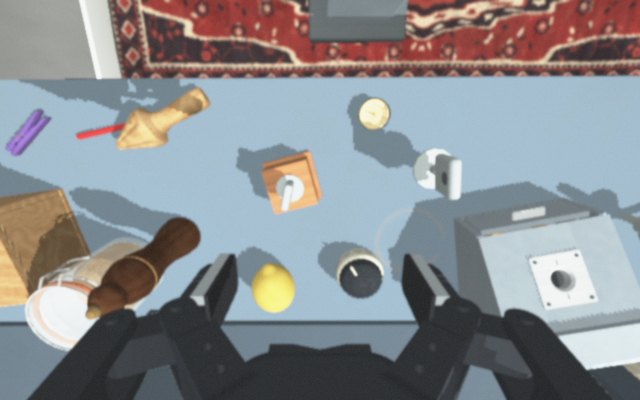

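```bash
python3 -c "
from h import *
a=cv2.imread('pics/w1.png')[140:225,250:335];cv2.imwrite('pics/w1a.png',cv2.resize(a,None,fx=7,fy=7,interpolation=cv2.INTER_CUBIC))
a=cv2.imread('pics/w1.png')[190:370,440:640];cv2.imwrite('pics/w1b.png',cv2.resize(a,None,fx=3.3,fy=3.3,interpolation=cv2.INTER_CUBIC))
"
```

```text
(no output)
```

View pics/w1a.png

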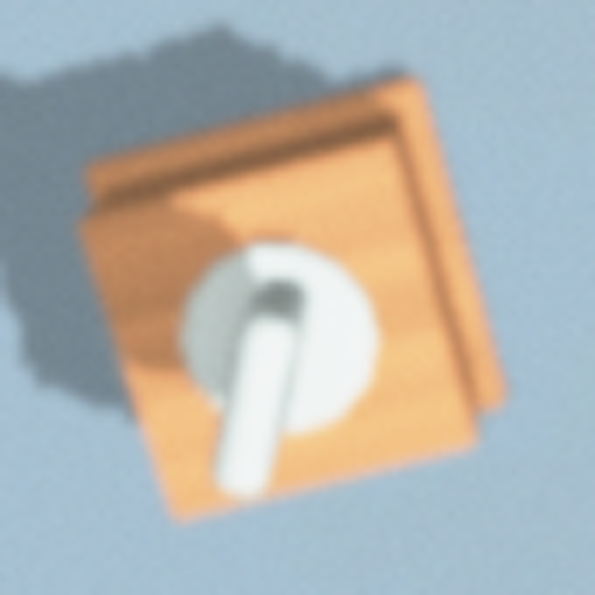

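View pics/w1b.png

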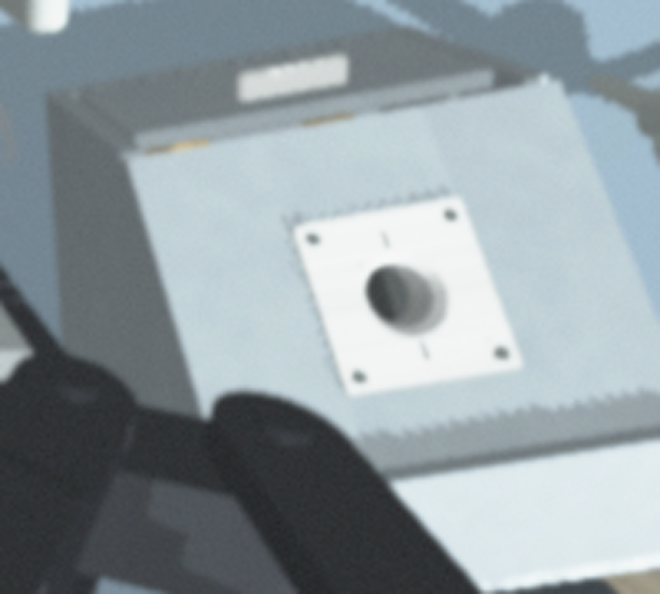

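```bash
python3 - <<'E'
from h import *
w=dict(np.load('w1.npz'));s=robot.camera("side");t=robot.camera("top")
a=s["image"][230:300,270:335];cv2.imwrite('pics/s1.png',cv2.resize(a[:,:,::-1],None,fx=8,fy=8,interpolation=cv2.INTER_CUBIC))
a=t["image"][200:245,350:400];cv2.imwrite('pics/t1.png',cv2.resize(a[:,:,::-1],None,fx=10,fy=10,interpolation=cv2.INTER_CUBIC))
W=lambda x,y:(250+(x+.5)/7-.5,140+(y+.5)/7-.5)
A=onz(w,W(272,318),.084);B=onz(w,W(243,492),.084);print("bow ends",A,B,np.linalg.norm(A-B),"mid",(A+B)/2,"ang",np.degrees(np.arctan2(*(B-A)[1::-1])))
print("collar",onz(w,W(280,338),.044))
c=[onz(w,W(*p),.04) for p in [(80,222),(180,520),(478,443),(395,128)]]
print(np.round(c,4),"mid",np.mean(c,0),[np.linalg.norm(c[i]-c[i-1]).round(4) for i in range(4)],np.degrees(np.arctan2(*(c[1]-c[0])[1::-1])))
E
```

```text
bow ends [ 0.4926666  -0.17061234  0.084     ] [ 0.52039577 -0.17616487  0.084     ] 0.028279629887490516 mid [ 0.50653119 -0.1733886   0.084     ] ang -11.323233956618267
collar [ 0.50652859 -0.1739422   0.044     ]
[[ 0.4869 -0.2078  0.04  ]
 [ 0.5412 -0.1935  0.04  ]
 [ 0.527  -0.1401  0.04  ]
 [ 0.4712 -0.1537  0.04  ]] mid [ 0.5065706  -0.17376981  0.04      ] [np.float64(0.0563), np.float64(0.0561), np.float64(0.0553), np.float64(0.0574)] 14.698111339450417
```

View pics/s1.png

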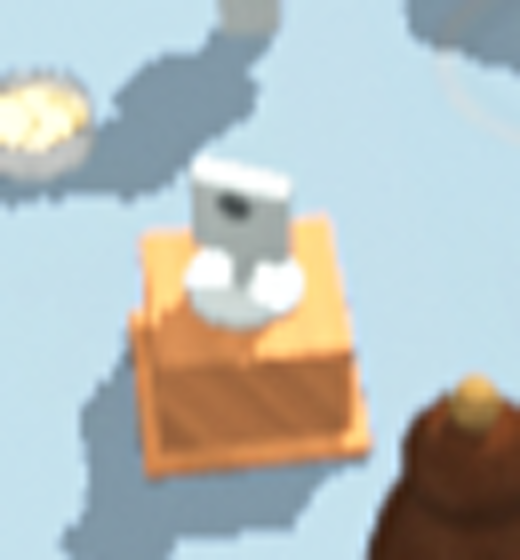

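View pics/t1.png

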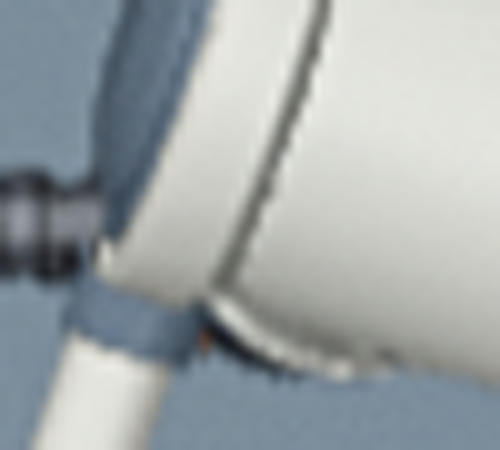

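```bash
python3 - <<'E'
from h import *
s=robot.camera("side")
f=lambda p:((proj(s,p)-[270,230]+.5)*8-.5).round(0)
for yaw in (-11.3,-20,-30,-40):
  d=np.array([np.cos(np.radians(yaw)),np.sin(np.radians(yaw)),0])*.015;c=np.array([.5065,-.1737,0])
  print(yaw,[f(c+k*d+[0,0,z]) for k,z in[(-1,.084),(1,.084),(-1,.054),(1,.054)]])
t=cv2.imread("pics/top0.png")[210:235,362:390];cv2.imwrite("pics/t0k.png",cv2.resize(t,None,fx=20,fy=20,interpolation=cv2.INTER_CUBIC))
E
```

```text
-11.3 [array([183., 164.]), array([283., 185.]), array([187., 243.]), array([285., 264.])]
-20 [array([187., 159.]), array([280., 190.]), array([190., 238.]), array([282., 269.])]
-30 [array([192., 154.]), array([275., 195.]), array([195., 233.]), array([277., 275.])]
-40 [array([198., 149.]), array([268., 200.]), array([201., 228.]), array([270., 279.])]
```

View pics/t0k.png

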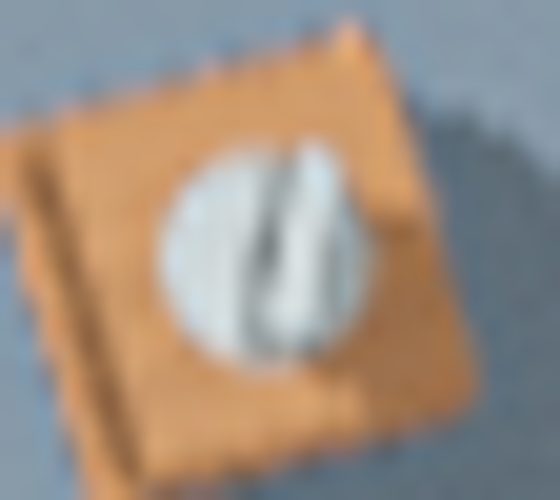

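```bash
python3 -c "
from h import *
plan([0.5065,-0.1737,0.11],down(168.5));plan([0.5065,-0.1737,0.052],down(168.5));print(robot.get_obs()['qpos'].round(1))"
```

```text
shift [-0.0105, -0.04, 0.0877] rot [0.02, -0.0, 11.53] rows>= 2.3
shift [-0.0105, -0.04, 0.1457] rot [0.02, -0.0, 11.53] rows>= 3.6
[ -18.9   -8.    83.1    0.   104.9 -108.9]
```

Emit:
move_arm([
  [0.6, [-0.0105, -0.04, 0.07], [0, 0, 11.5]],
  [0.6, [-0.0105, -0.04, 0.08], [0, 0, 11.5]],
  [0.6, [-0.0105, -0.04, 0.08], [0, 0, 11.5]],
  [0.6, [-0.0105, -0.04, 0.08], [0, 0, 11.5]],
  [0.6, [-0.0105, -0.04, 0.08], [0, 0, 11.5]],
  [0.6, [-0.0105, -0.04, 0.08], [0, 0, 11.5]],
])

```text
time: 2.67
ee_pos: [0.5077, -0.1736, 0.1207]
tool_rot: [-180.0, 0.2, 168.7]
ft_force: [-0.3, 0.1, 0.9]
opening: 0.0516
```

```bash
python3 -c "
from h import *
plan([0.5065,-0.1737,0.052],down(168.5));
c=robot.camera('wrist');cv2.imwrite('pics/w2.png',c['image'][:,:,::-1])
print(proj(c,[0.5065,-0.1737,0.084]))"
```

```text
shift [0.0015, -0.0003, 0.0687] rot [-0.02, 0.23, 0.16] rows>= 1.6
[317.74154897 211.98276293]
```

View pics/w2.png

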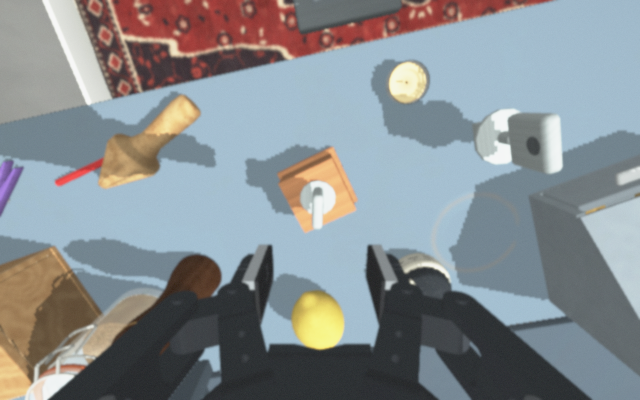

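Emit:
move_arm([
  [0.6, [0.0015, 0, 0.03], [0, 0, 0]],
  [0.6, [0.0015, 0, 0.05], [0, 0, 0]],
  [0.6, [0.0015, 0, 0.0685], [0, 0, 0]],
  [0.6, [0.0015, 0, 0.0685], [0, 0, 0]],
  [0.6, [0.0015, 0, 0.0685], [0, 0, 0]],
  [0.6, [0.0015, 0, 0.0685], [0, 0, 0]],
], squeeze=40)

```text
time: 3.22
ee_pos: [0.5064, -0.1743, 0.0518]
tool_rot: [-180.0, 0.2, 168.6]
ft_force: [0.2, 0.7, 0.4]
opening: 0.0512
```

```bash
python3 -c "
from h import *
plan([0.5065,-0.1737,0.052],down(168.5));
c=robot.camera('wrist');cv2.imwrite('pics/w3.png',c['image'][:,:,::-1])
print(robot.get_obs())"
```

```text
shift [0.0, 0.0006, -0.0002] rot [-0.04, 0.2, 0.05] rows>= 0.0
{'time': 3.2667, 'qpos': array([-2.26415932e+01, -3.85556016e+00,  9.40446268e+01,  3.22162584e-03,
        8.95773232e+01, -1.01181135e+02]), 'qvel': array([-0.24333391,  0.00761494,  0.12516775,  0.02398451, -0.25990467,
       -0.00222602]), 'effort': array([ 4.40383272e-02, -3.76088762e+01, -4.04941607e+01,  4.01395460e-03,
        1.47656759e-02, -2.33586157e-03]), 'ee_pos': array([ 0.50655635, -0.17442843,  0.05191742]), 'tool_rot': array([-179.95786058,    0.22980073,  168.53960866]), 'ft_force': array([-0.49655038,  1.21820441, -0.94479679]), 'moment': array([ 0.03746406, -0.0600981 , -0.01672524]), 'opening': 0.05160185229398456}
```

View pics/w3.png

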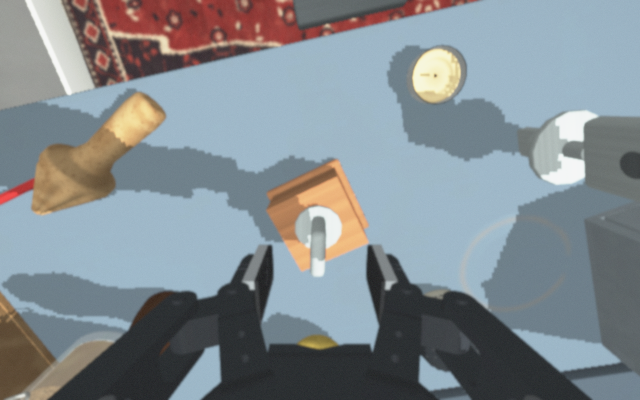

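Emit:
move_arm([
  [0, [0, 0, 0], [0, 0, 0]],
  [0, [0, 0, 0], [0, 0, 0]],
  [0, [0, 0, 0], [0, 0, 0]],
  [0, [0, 0, 0], [0, 0, 0]],
  [0, [0, 0, 0], [0, 0, 0]],
  [0, [0, 0, 0], [0, 0, 0]],
  [0, [0, 0, 0], [0, 0, 0]],
], squeeze=40)

```text
time: 3.85
ee_pos: [0.5051, -0.1741, 0.049]
tool_rot: [180.0, -0.0, 168.5]
ft_force: [-0.3, 0.4, 0.1]
opening: 0.0001
```

```bash
python3 -c "
from h import *
for n in ['wrist','side']:
  c=robot.camera(n);im=c['image'][:,:,::-1]
  cv2.imwrite('pics/%s4.png'%n,im if n=='wrist' else cv2.resize(im[200:320,230:390],None,fx=5,fy=5,interpolation=cv2.INTER_CUBIC))
print(robot.get_obs()['opening'])"
```

```text
-0.00015201158581372822
```

View pics/wrist4.png

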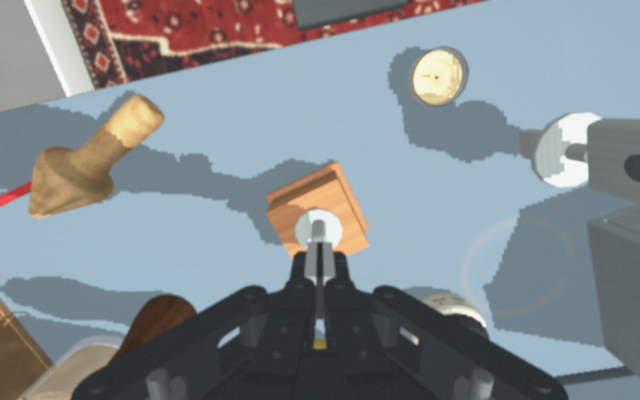

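View pics/side4.png

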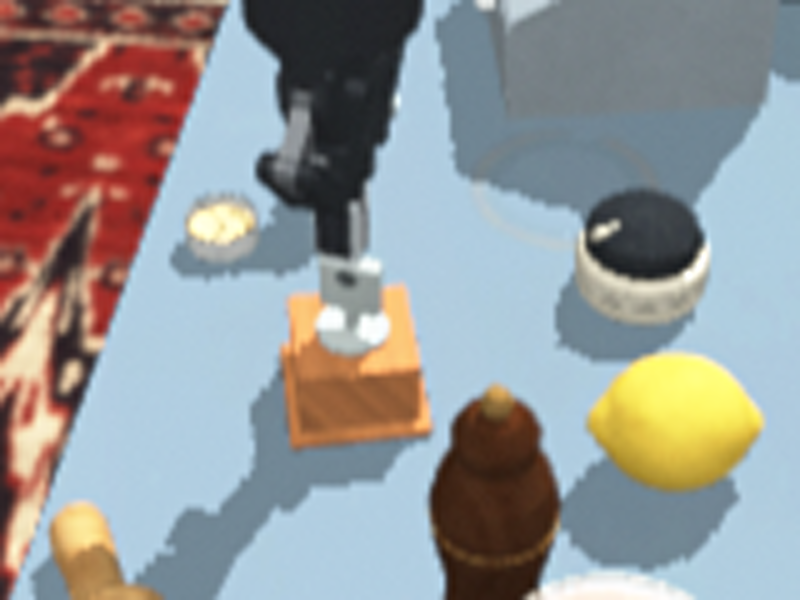

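```bash
python3 -c "
from h import *
p,R=tool();print(p,R.as_euler('xyz',degrees=True))
s=robot.camera('side');w=robot.camera('wrist')
for d in [0,-.019,-.04,-.07]:
  x=p+R.apply([0,0,d]);print(d,((proj(s,x)-[230,200])*5).round(),proj(w,x).round())
for z in (.084,.054,.044): print(z,((proj(s,[.5065,-.1737,z])-[230,200])*5).round(),proj(w,[.5065,-.1737,z]).round())
a=w['image'][180:380,220:420,::-1];cv2.imwrite('pics/w4c.png',cv2.resize(a,None,fx=4,fy=4,interpolation=cv2.INTER_CUBIC)[:600])
"
```

```text
[ 0.50513476 -0.17413106  0.0490431 ] [ 1.79998569e+02 -8.99546524e-03  1.68507275e+02]
0 [342. 315.] [318. 232.]
-0.019 [341. 284.] [318. 245.]
-0.04 [340. 249.] [318. 262.]
-0.07 [338. 197.] [317. 296.]
0.084 [343. 257.] [319. 259.]
0.054 [345. 306.] [319. 237.]
0.044 [346. 322.] [319. 231.]
```

View pics/w4c.png

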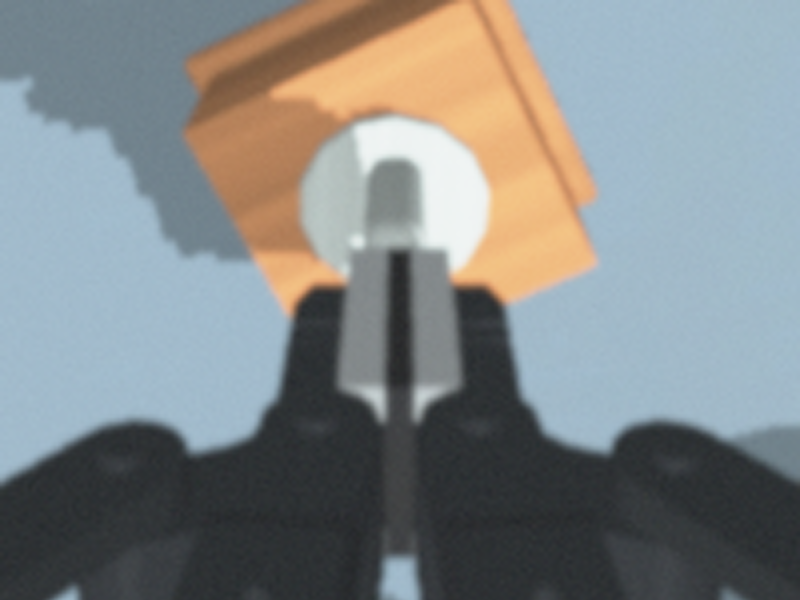

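```bash
python3 -c "
from h import *
p,R=tool()
s=robot.camera('side');w=robot.camera('wrist')
for x in (0,.011):
 for d in [-.03,-.035,-.04,-.045]:
  X=p+R.apply([x,0,d]);print(x,d,X.round(3),((proj(s,X)-[230,200])*5).round(),((proj(w,X)-[220,180])*4).round())
a=s['image'][210:285,270:330,::-1];cv2.imwrite('pics/s4c.png',cv2.resize(a,None,fx=8,fy=8,interpolation=cv2.INTER_CUBIC)[:600])
a=w['image'][:,:,::-1];
"
```

```text
0 -0.03 [ 0.505 -0.174  0.079] [341. 265.] [391. 293.]
0 -0.035 [ 0.505 -0.174  0.084] [340. 257.] [390. 310.]
0 -0.04 [ 0.505 -0.174  0.089] [340. 249.] [390. 328.]
0 -0.045 [ 0.505 -0.174  0.094] [340. 240.] [390. 347.]
0.011 -0.03 [ 0.494 -0.172  0.079] [318. 260.] [391. 224.]
0.011 -0.035 [ 0.494 -0.172  0.084] [317. 252.] [390. 239.]
0.011 -0.04 [ 0.494 -0.172  0.089] [317. 244.] [390. 255.]
0.011 -0.045 [ 0.494 -0.172  0.094] [317. 235.] [390. 273.]
```

View pics/s4c.png

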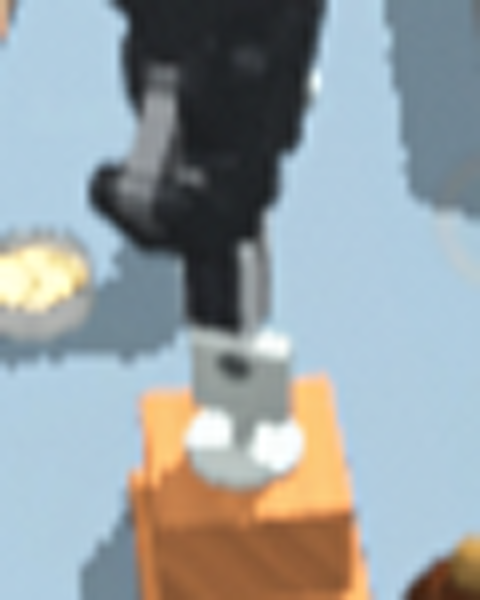

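Emit:
move_arm([
  [0.5, [0, 0, 0], [0, 0, 0]],
  [0.5, [0, 0, 0], [0, 0, 0]],
  [0.5, [0, 0, 0], [0, 0, 0]],
  [0.5, [0, 0, 0], [0, 0, 0]],
  [0.5, [0, 0, 0.01], [0, 0, 0]],
  [0.5, [0, 0, 0.018], [0, 0, 0]],
  [0.5, [0, 0, 0.018], [0, 0, 0]],
  [0.5, [0, 0, 0.018], [0, 0, 0]],
])

```text
time: 4.82
ee_pos: [0.5043, -0.1738, 0.0296]
tool_rot: [180.0, -0.2, 168.5]
ft_force: [-0.3, -0.3, 0.1]
opening: 0.0427
```

```bash
python3 -c "
from h import *
for n in ['wrist','side']:
  c=robot.camera(n);im=c['image'][:,:,::-1]
  cv2.imwrite('pics/%s5.png'%n,im if n=='wrist' else cv2.resize(im[210:285,260:340],None,fx=8,fy=8,interpolation=cv2.INTER_CUBIC))
print(robot.get_obs()['ee_pos'],robot.get_obs()['ft_force'])"
```

```text
[ 0.50508785 -0.17408402  0.03093323] [0.45413609 1.00638577 0.14933163]
```

View pics/wrist5.png

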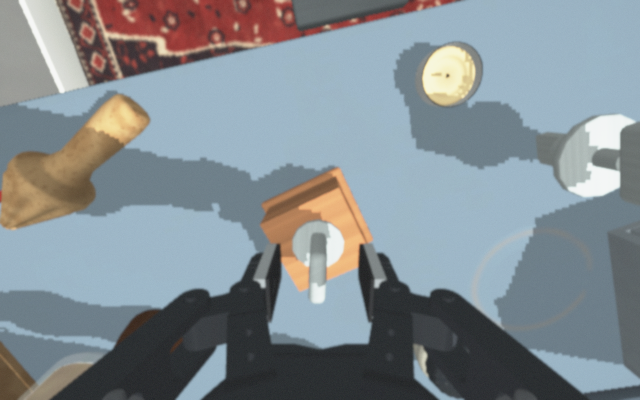

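View pics/side5.png

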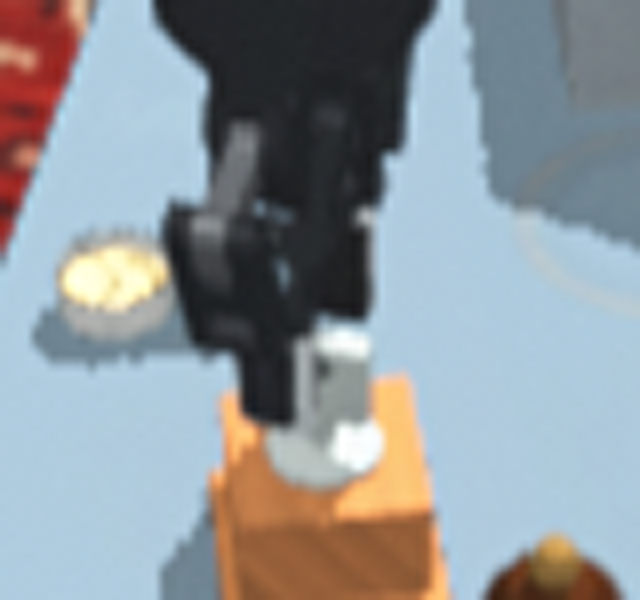

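Emit:
move_arm([
  [0.5, [-0.0015, 0, 0.008], [0, 0, 0]],
  [0.5, [-0.0015, 0, 0.0175], [0, 0, 0]],
  [0.5, [-0.0015, 0, 0.0175], [0, 0, 0]],
  [0.5, [-0.0015, 0, 0.0175], [0, 0, 0]],
  [0, [-0.0015, 0, 0.0175], [0, 0, 0]],
  [0, [-0.0015, 0, 0.0175], [0, 0, 0]],
  [0, [-0.0015, 0, 0.0175], [0, 0, 0]],
  [0, [-0.0015, 0, 0.0175], [0, 0, 0]],
  [0, [-0.0015, 0, 0.0175], [0, 0, 0]],
], squeeze=60)

```text
time: 5.67
ee_pos: [0.507, -0.1746, 0.0141]
tool_rot: [-180.0, 0.1, 168.5]
ft_force: [0.3, 0.1, 0.3]
opening: 0.0083
```

```bash
python3 -c "
from h import *
for n in ['wrist','side']:
  c=robot.camera(n);im=c['image'][:,:,::-1]
  cv2.imwrite('pics/%s6.png'%n,im if n=='wrist' else cv2.resize(im[210:285,260:340],None,fx=8,fy=8,interpolation=cv2.INTER_CUBIC))
o=robot.get_obs();print(o)"
```

```text
{'time': 5.7667, 'qpos': array([-2.26365997e+01, -2.34766604e+00,  9.65019348e+01, -2.50485945e-03,
        8.57935432e+01, -1.01142827e+02]), 'qvel': array([-0.03121311, -0.09051034, -0.01925533, -0.09611671,  0.07133576,
       -0.04508873]), 'effort': array([ 3.65459605e-02, -3.80182207e+01, -3.96817946e+01,  1.12027201e-02,
        8.73896666e-02, -2.36281430e-04]), 'ee_pos': array([ 0.50695319, -0.17458434,  0.01408307]), 'tool_rot': array([-1.79987463e+02,  5.07214164e-02,  1.68506415e+02]), 'ft_force': array([1.22109718, 0.38620412, 0.82763881]), 'moment': array([-0.00903818, -0.03015005,  0.00560752]), 'opening': 0.008233547206173314}
```

View pics/wrist6.png

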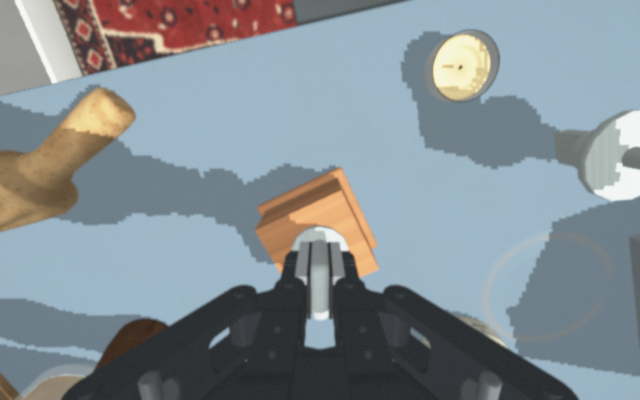

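View pics/side6.png

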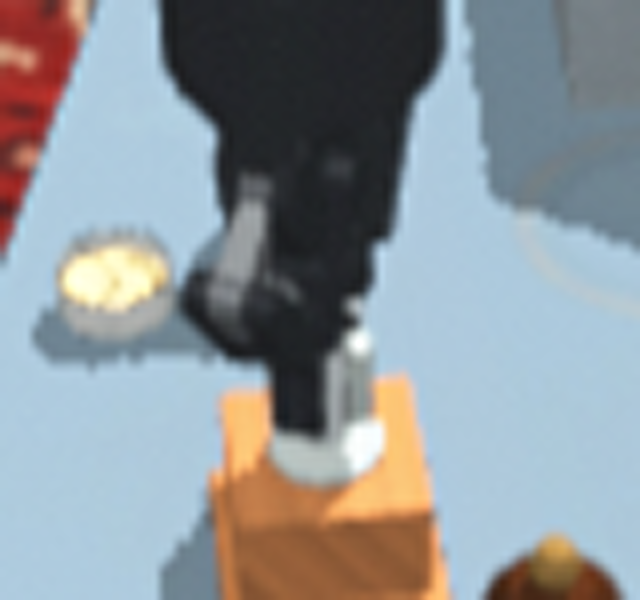

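```bash
cat >> h.py <<'E'
def lockR(yaw):
    c,s=np.cos(np.radians(yaw)),np.sin(np.radians(yaw));h=np.sqrt(3)/2
    return np.array([[h*c,-s,-.5*c],[h*s,c,-.5*s],[.5,0,h]])  # cols x,y,z
def toolR(yaw,a=0):
    """tool rotation facing the lock; key x turned a deg anticlockwise from lock x"""
    L=lockR(yaw)@Ro.from_euler("z",a,degrees=True).as_matrix()
    return Ro.from_matrix(np.c_[-L[:,0],L[:,1],-L[:,2]])
E
python3 -c "
from h import *
print(toolR(9.8).as_euler('xyz',degrees=True))
m=np.array([.6045,.1304,.1024]);L=lockR(9.8);v=m+.15*L[:,2];print(v)
p,R=tool();print(R.inv().apply(np.array([.507,-.1746,.19])-p))
p2=np.array([.507,-.1746,.19]);
d=R.inv().apply(v-p);print('from now: shift',d.round(4),(R.inv()*toolR(9.8)).as_rotvec(degrees=True).round(2))"
```

```text
[-180.    30.  -170.2]
[0.53059441 0.11763429 0.23230381]
[-2.04726224e-04 -4.45061164e-05 -1.75916813e-01]
from now: shift [ 0.0349  0.291  -0.2183] [ -5.6 -29.6 -20.8]
```

Emit:
move_arm([
  [0, [0, 0, -0.01], [0, 0, 0]],
  [0, [0, 0, -0.02], [0, 0, 0]],
  [0, [0, 0, -0.03], [0, 0, 0]],
  [0, [0, 0, -0.05], [0, 0, 0]],
  [0, [0, 0, -0.09], [0, 0, 0]],
  [0, [0, 0, -0.13], [0, 0, 0]],
  [0, [0, 0, -0.17], [0, 0, 0]],
  [0, [0, 0, -0.19], [0, 0, 0]],
  [0, [0, 0, -0.19], [0, 0, 0]],
], squeeze=80)

```text
time: 6.52
ee_pos: [0.5087, -0.1752, 0.2123]
tool_rot: [-179.9, 0.7, 168.5]
ft_force: [0.2, -0.1, -0.4]
opening: 0.0078
```

```bash
python3 -c "
from h import *
m=np.array([.6045,.1304,.1024]);L=lockR(9.8);v=m+.15*L[:,2]
plan(v,toolR(9.8))
c=robot.camera('wrist');cv2.imwrite('pics/w7.png',c['image'][:,:,::-1])
"
```

```text
shift [0.0366, 0.2913, -0.0212] rot [-5.82, -28.99, -20.72] rows>= 7.1
```

View pics/w7.png

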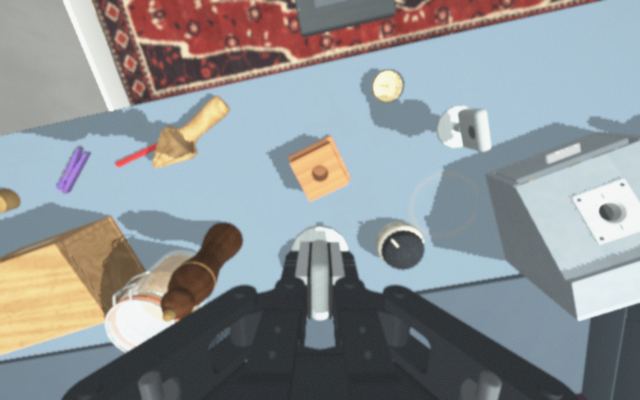

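The key is out of the stand (empty hole at 318,174), held in the jaws. Move to a viewing pose above the lock.

Emit:
move_arm([
  [0, [0.036, 0.291, -0.021], [-5.8, -29, -20.7]],
  [0, [0.036, 0.291, -0.021], [-5.8, -29, -20.7]],
  [0, [0.036, 0.291, -0.021], [-5.8, -29, -20.7]],
  [0, [0.036, 0.291, -0.021], [-5.8, -29, -20.7]],
  [0, [0.036, 0.291, -0.021], [-5.8, -29, -20.7]],
  [0, [0.036, 0.291, -0.021], [-5.8, -29, -20.7]],
  [0, [0.036, 0.291, -0.021], [-5.8, -29, -20.7]],
  [0, [0.036, 0.291, -0.021], [-5.8, -29, -20.7]],
  [0, [0.036, 0.291, -0.021], [-5.8, -29, -20.7]],
  [0, [0.036, 0.291, -0.021], [-5.8, -29, -20.7]],
])

```text
time: 7.4
ee_pos: [0.5288, 0.1182, 0.2233]
tool_rot: [179.6, 29.3, -170.3]
ft_force: [0.2, -0.7, -0.4]
opening: 0.0079
```

Emit:
move_arm([
  [0, [0, 0, 0], [0, 0, 0]],
  [0, [0, 0, 0], [0, 0, 0]],
  [0, [0, 0, 0], [0, 0, 0]],
])

```text
time: 7.65
ee_pos: [0.5297, 0.1161, 0.2242]
tool_rot: [179.6, 29.4, -170.6]
ft_force: [-0.0, -0.8, -0.6]
opening: 0.0078
```

```bash
python3 -c "
from h import *
print(robot.get_obs()['qpos'])
m=np.array([.6045,.1304,.1024]);L=lockR(9.8);v=m+.15*L[:,2]
plan(v,toolR(9.8))
c=robot.camera('wrist');cv2.imwrite('pics/w8.png',c['image'][:,:,::-1]);np.savez('w8.npz',**c)
s=robot.camera('side');cv2.imwrite('pics/s8.png',s['image'][:,:,::-1]);np.savez('s8.npz',**s)
a=c['image'][100:300,220:420,::-1];cv2.imwrite('pics/w8c.png',cv2.resize(a,None,fx=4,fy=4,interpolation=cv2.INTER_CUBIC)[:600])
a=s['image'][90:240,270:420,::-1];cv2.imwrite('pics/s8c.png',cv2.resize(a,None,fx=4,fy=4,interpolation=cv2.INTER_CUBIC))
print(proj(c,m))
"
```

```text
[  8.01015487 -33.3869356  104.85952088   1.09933483  79.18234085
 -91.41259804]
shift [-0.005, 0.0014, -0.0065] rot [0.2, -0.64, -0.35] rows>= 0.2
[318.94355957 187.03672671]
```

View pics/w8c.png

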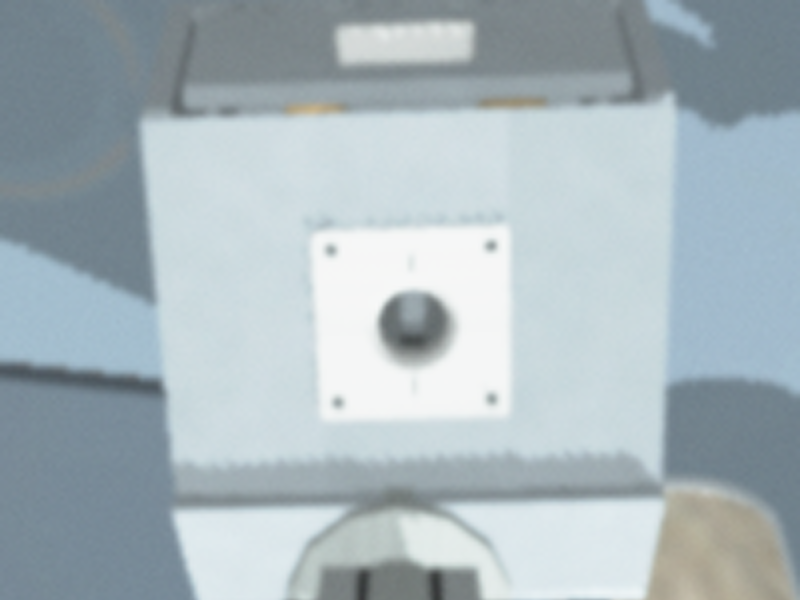

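View pics/s8c.png

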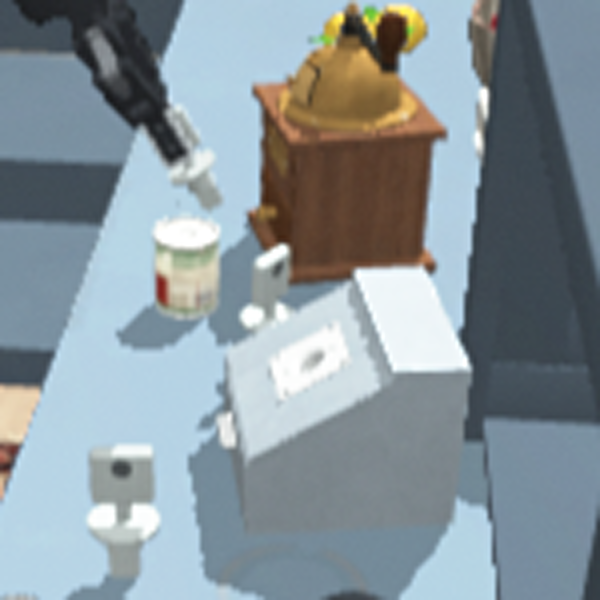

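```bash
python3 - <<'E'
from h import *
from scipy.optimize import least_squares
w1=dict(np.load('w1.npz'));w8=dict(np.load('w8.npz'));s=dict(np.load('s8.npz'));t=robot.camera('top')
q=lambda pts,k,o:[(np.array(p)+.5)/k-.5+o for p in pts]
h=.028
# lock coords of corners: w8 image up = robot side = -lx ; image right = +ly
C=np.array([[-h,-h,0],[-h,h,0],[h,h,0],[h,-h,0]])
obs=[(w8,q([(312,230),(510,226),(512,414),(320,420)],4,[220,100]),1),(w1,q([(293,228),(462,197),(522,362),(350,393)],3.3,[440,190]),1)]
def run(obs,useside=True,verbose=1):
    def f(v):
        L=lockR(v[3]);r=[]
        for c,pts,wt in obs:
            for X,p in zip(C,pts): r+=list((proj(c,v[:3]+L@X)-p)*wt)
        if useside:
            r+=list((proj(s,v[:3])-(np.array([316.5,357.5])/4-.5+[270,90]))*1.5)
            r+=list((proj(t,v[:3]+L@[0,0,-.0])-[276.8,192.4])*1)
        return r
    o=least_squares(f,[.6045,.1304,.1024,9.8]);print(o.x.round(4),np.round(o.fun,1).tolist());return o.x
run(obs);run(obs[:1],False);run(obs[:1]);v=run(obs,False)
print("tip side pix pred")
p,R=tool();k=p+R.apply([0,0,.004]);print(p,((proj(s,k)-[270,90])*4).round())
# box checks: front lower edge & ridge in w8
L=lockR(v[3])
for X in [[-.08,-.075,0],[-.08,.075,0],[.058,-.075,0],[.058,.075,0]]: print(((proj(w8,v[:3]+L@X)-[220,100])*4).round())
E
python3 -c "
from h import *
a=dict(np.load('w8.npz'))['image'][165:200,305:342,::-1];cv2.imwrite('pics/w8d.png',cv2.resize(a,None,fx=16,fy=16,interpolation=cv2.INTER_CUBIC))"
```

```text
[ 0.6     0.1347  0.0964 11.4867] [0.5, 1.0, -0.3, 0.5, -0.6, 0.0, 1.0, -0.2, 0.1, -0.3, -0.7, 0.2, 0.3, 1.1, -0.1, 0.4, -3.3, 2.4, -1.0, 1.5]
[ 0.5952  0.1336  0.101  11.2485] [-0.1, 0.1, 0.2, -0.3, -0.3, 0.2, 0.3, -0.1]
[ 0.6009  0.1347  0.0959 11.2485] [0.5, 1.3, -0.4, 0.9, -0.9, 0.3, 0.9, -0.0, -2.8, 2.6, -1.0, 1.2]
[ 0.5991  0.1343  0.0968 11.4619] [0.2, 0.6, -0.4, 0.1, -0.7, -0.2, 0.7, -0.5, 0.2, -0.7, -0.5, -0.3, 0.5, 0.7, -0.0, 0.1]
tip side pix pred
[0.52960454 0.11674672 0.22454087] [211. 209.]
[130.  46.]
[680.  28.]
[175. 513.]
[661. 501.]
```

View pics/w8d.png

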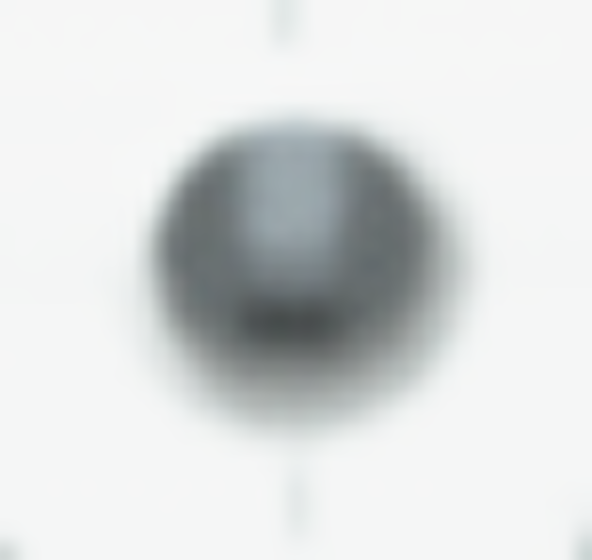

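```bash
python3 - <<'E'
from h import *
w1=dict(np.load('w1.npz'));w8=dict(np.load('w8.npz'));s=dict(np.load('s8.npz'));t=robot.camera('top')
q=lambda pts,k,o:[(np.array(p)+.5)/k-.5+o for p in pts]
A=q([(312,230),(510,226),(512,414),(320,420)],4,[220,100]);B=q([(293,228),(462,197),(522,362),(350,393)],3.3,[440,190])
P=[]
for a,b in zip(A,B):
    x,r=tri([(w8,a),(w1,b)]);P.append(x);print(x.round(4),r)
P=np.array(P);print(P.mean(0),[np.linalg.norm(P[i]-P[i-1]).round(4) for i in range(4)])
# box front-face top corners & ridge corners in w8/w1
for n,a,b in [("face low R",(143,118),(128,155)),("face low L",(672,97),(560,82)),]:
    x,r=tri([(w8,q([a],4,[220,100])[0]),(w1,q([b],3.3,[440,190])[0])]);print(n,x.round(4),r)
for n,c,k,o in [("side",s["image"],8,(335,160,40,40)),]:
    x0,y0,w,h=o;cv2.imwrite("pics/s8m.png",cv2.resize(c[y0:y0+h,x0:x0+w,::-1],None,fx=14,fy=14,interpolation=cv2.INTER_CUBIC))
a=cv2.imread("pics/top0.png")[170:215,255:305];cv2.imwrite("pics/t0m.png",cv2.resize(a,None,fx=12,fy=12,interpolation=cv2.INTER_CUBIC))
print(proj(s,[.599,.1343,.0968]),proj(t,[.599,.1343,.0968]),proj(s,[.6045,.1304,.1024]))
E
```

```text
[0.5814 0.1019 0.0823] [[0.1, 0.6], [-0.3, -0.6]]
[0.5699 0.1574 0.0828] [[0.0, 0.2], [-0.1, -0.2]]
[0.6179 0.1676 0.1097] [[-0.1, -0.5], [0.4, 0.5]]
[0.6277 0.1107 0.112 ] [[-0.0, -0.2], [0.1, 0.2]]
[0.59922375 0.13439703 0.09668127] [np.float64(0.0557), np.float64(0.0567), np.float64(0.056), np.float64(0.0578)]
face low R [0.5626 0.0513 0.0644] [[-0.0, -0.3], [0.1, 0.2]]
face low L [0.5331 0.1958 0.0658] [[0.0, 1.2], [-0.6, -1.1]]
[346.10078597 180.37887631] [275.86965306 194.18427943] [348.04145266 179.47948328]
```

View pics/s8m.png

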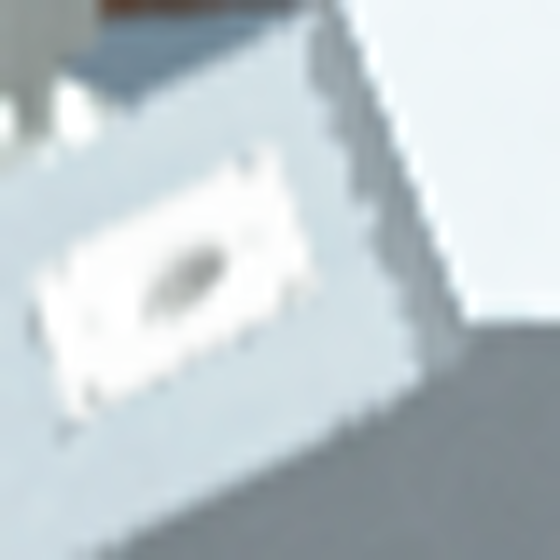

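View pics/t0m.png

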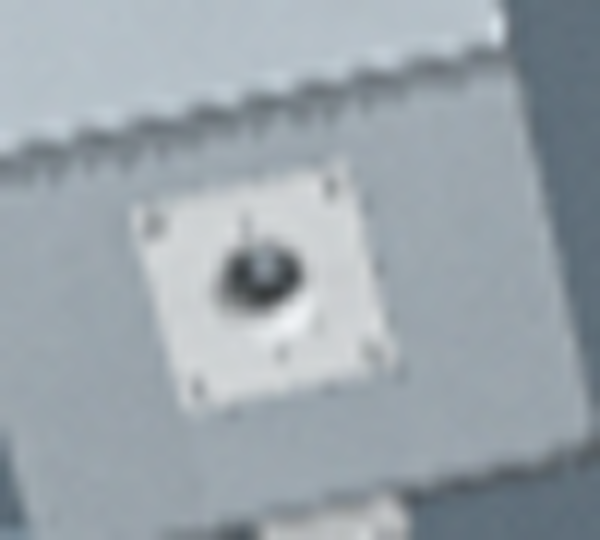

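```bash
python3 -c "
from h import *
m=np.array([.600,.1325,.0967]);L=lockR(11.4);v=m+.02*L[:,2]
plan(v,toolR(11.4))
"
```

```text
shift [0.0002, 0.0025, 0.1268] rot [-0.55, -0.6, -1.67] rows>= 3.0
```

Emit:
move_arm([
  [0, [0, 0.002, 0.035], [-0.5, -0.6, -1.7]],
  [0, [0, 0.002, 0.07], [-0.5, -0.6, -1.7]],
  [0, [0, 0.002, 0.105], [-0.5, -0.6, -1.7]],
  [0, [0, 0.002, 0.12], [-0.5, -0.6, -1.7]],
  [0, [0, 0.0025, 0.1268], [-0.5, -0.6, -1.7]],
  [0, [0, 0.0025, 0.1268], [-0.5, -0.6, -1.7]],
  [0, [0, 0.0025, 0.1268], [-0.5, -0.6, -1.7]],
  [0, [0, 0.0025, 0.1268], [-0.5, -0.6, -1.7]],
  [0, [0, 0.0025, 0.1268], [-0.5, -0.6, -1.7]],
])

```text
time: 8.6
ee_pos: [0.5909, 0.1317, 0.1169]
tool_rot: [-179.9, 30.2, -168.5]
ft_force: [0.2, 0.8, -1.2]
opening: 0.0077
```

```bash
python3 -c "
from h import *
m=np.array([.600,.1325,.0967]);L=lockR(11.4);v=m+.02*L[:,2]
plan(v,toolR(11.4))
p,R=tool();k=p+R.apply([0,0,.004])
for n in ['wrist','side','top']:
  c=robot.camera(n);np.savez(n+'9.npz',**c);im=c['image'][:,:,::-1]
  o={'wrist':(220,130),'side':(310,130),'top':(230,150)}[n];z={'wrist':(200,150,4),'side':(80,75,8),'top':(80,75,8)}[n]
  cv2.imwrite('pics/%s9.png'%n,cv2.resize(im[o[1]:o[1]+z[1],o[0]:o[0]+z[0]],None,fx=z[2],fy=z[2],interpolation=cv2.INTER_CUBIC))
  print(n,'mouth',(proj(c,m)-o)*z[2],'tip',(proj(c,k)-o)*z[2])
"
```

```text
shift [0.0023, -0.001, 0.0021] rot [-0.01, 0.23, 0.11] rows>= 0.1
wrist mouth [384.60230811 348.7967026 ] tip [389.29696047 398.55753598]
side mouth [291.33983651 405.92983043] tip [273.39725142 364.7975373 ]
top mouth [371.63435455 350.84644418] tip [368.17752325 363.68576923]
```

View pics/wrist9.png

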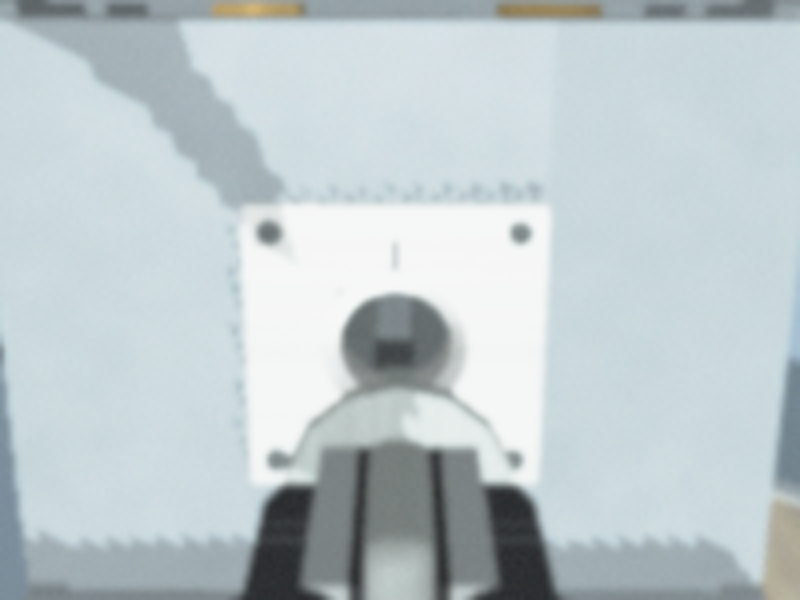

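View pics/side9.png

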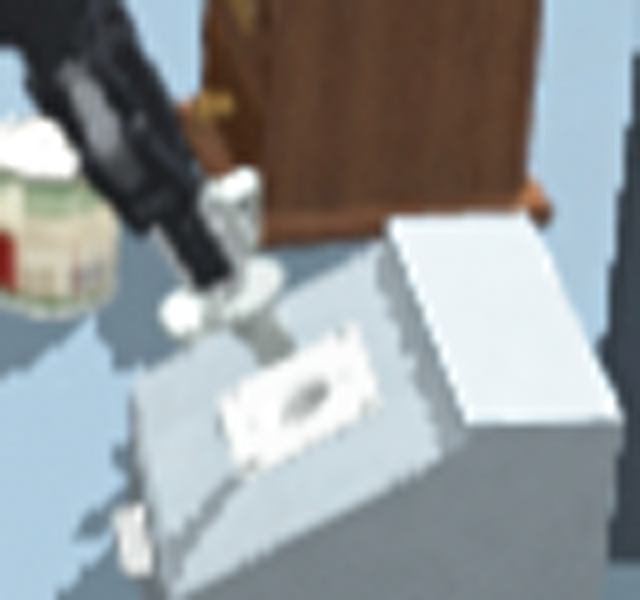

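View pics/top9.png

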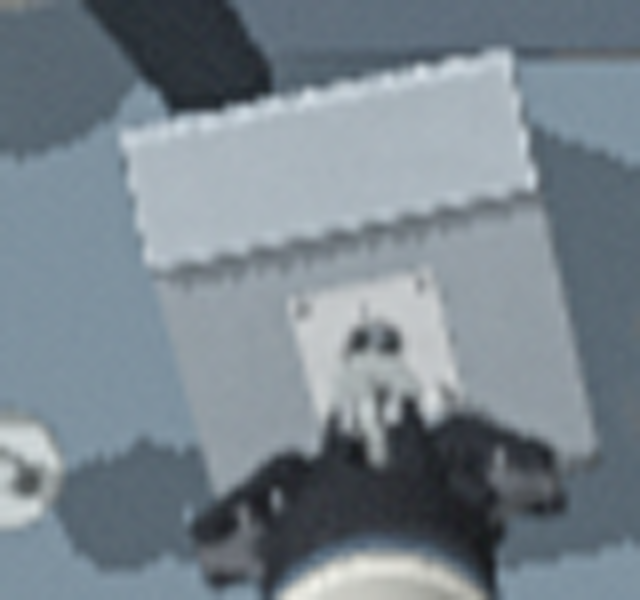

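```bash
python3 - <<'E'
from h import *
from scipy.optimize import least_squares
w=dict(np.load('wrist9.npz'));s=dict(np.load('side9.npz'))
p,R=tool();print(p,R.as_euler('xyz',degrees=True))
o=np.array([220,130]);so=np.array([310,130])
pt=[np.array(a)/4-.375+o for a in [(243,205),(550,207),(539,482),(251,486)]]
h=.028;C=np.array([[-h,-h,0],[-h,h,0],[h,h,0],[h,-h,0]])
def f(v):
    L=lockR(v[3]);return np.concatenate([proj(w,v[:3]+L@X)-q for X,q in zip(C,pt)])
r=least_squares(f,[.6,.1325,.0967,11.4]);m=r.x[:3];L=lockR(r.x[3]);print(r.x.round(4),r.fun.round(2))
rel=L.T@(p-m);print("TCP in lock frame",rel.round(4),"tool z in lock",(L.T@R.as_matrix()[:,2]).round(3),"tool x",(L.T@R.as_matrix()[:,0]).round(3))
# collar prediction in wrist: outline of top(d=-.030) and underside (d=-.026)
th=np.radians(np.arange(0,360,5))
for d in (-.026,-.030):
    q=np.array([(proj(w,p+R.apply([.017*np.cos(t),.017*np.sin(t),d]))-o+.375)*4 for t in th]);print("collar pred rows min",q[:,1].min().round(),"cols",q[:,0].min().round(),q[:,0].max().round())
    q=np.array([(proj(s,p+R.apply([.017*np.cos(t),.017*np.sin(t),d]))-so+.4)*8 for t in th]);print("side collar bbox",q.min(0).round(),q.max(0).round())
c=[np.array(a)/8-.44+so for a in [(222,412),(350,325),(378,390),(240,472)]]
print("side plate mean",np.mean(c,0),"pred",proj(s,m), [((proj(s,m+L@X)-so+.44)*8).round() for X in C])
E
```

```text
[0.59049018 0.13165356 0.11575173] [-179.92887368   30.13644595 -168.46806706]
[ 0.5991  0.1342  0.0972 11.2942] [-0.43  0.19  0.22 -0.11 -0.19  0.54  0.42 -0.62]
TCP in lock frame [ 0.0015 -0.0008  0.0205] tool z in lock [ 0.002  0.001 -1.   ] tool x [-1.    -0.004 -0.002]
collar pred rows min 367.0 cols 276.0 503.0
side collar bbox [194. 276.] [279. 341.]
collar pred rows min 378.0 cols 274.0 505.0
side collar bbox [188. 268.] [274. 333.]
side plate mean [346.7475  179.52875] pred [346.14260254 180.27915095] [array([235., 482.]), array([215., 403.]), array([348., 331.]), array([375., 408.])]
```

```bash
python3 - <<'E'
from h import *
w=robot.camera('wrist')
# camera in tool frame (constant)
p,R=tool();Tc=R.inv().apply(w["cam_to_world"][:3,3]-p);Rc=R.inv().as_matrix()@w["cam_to_world"][:3,:3];print(Tc,Rc.round(3).tolist())
p6=np.array([ 0.50695319, -0.17458434,  0.01408307]);R6=Ro.from_euler('xyz',[-179.987,.05,168.506],degrees=True)
T=np.eye(4);T[:3,3]=p6+R6.apply(Tc);T[:3,:3]=R6.as_matrix()@Rc
w6={"mtx":w["mtx"],"cam_to_world":T}
th=np.radians(np.arange(0,360,5))
for z in (.04,.044):
    q=np.array([proj(w6,[.5065+.017*np.cos(t),-.1737+.017*np.sin(t),z]) for t in th]);print(z,q.min(0).round(1),q.max(0).round(1))
for X in [(.4869,-.2078,.04),(.5412,-.1935,.04),(.527,-.1401,.04),(.4712,-.1537,.04)]: print(proj(w6,X).round(1))
a=cv2.imread('pics/wrist6.png')[150:290,250:390];cv2.imwrite('pics/w6c.png',cv2.resize(a,None,fx=4,fy=4,interpolation=cv2.INTER_CUBIC))
E
```

```text
[ 0.07971724  0.00139209 -0.17955704] [[-0.001, -0.952, -0.306], [1.0, -0.001, 0.0], [-0.0, -0.306, 0.952]]
0.04 [289.9 221.7] [346.7 272.9]
0.044 [289.3 224.3] [347.4 276.5]
[254.5 229. ]
[298.9 301.5]
[378.7 267.7]
[340.8 185.7]
```

View pics/w6c.png

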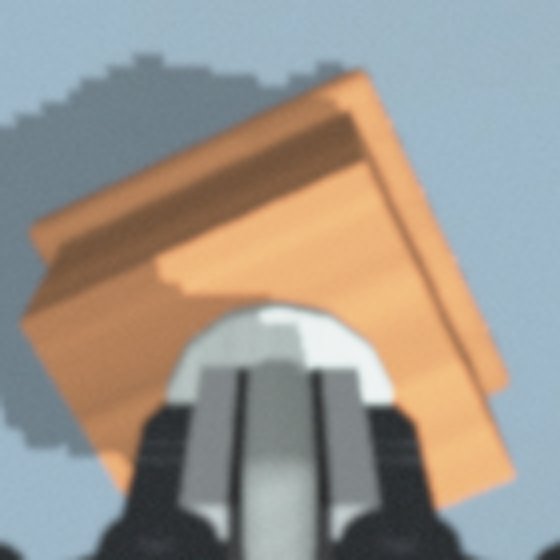

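```bash
cat > ov.py <<'E'
from h import *
def overlay(c,name,o,wh,k,m,yaw,p,R,kd=.004,kx=0,ky=0):
    im=c['image'][o[1]:o[1]+wh[1],o[0]:o[0]+wh[0],::-1];im=cv2.resize(im,None,fx=k,fy=k,interpolation=cv2.INTER_CUBIC)
    P=lambda X:((proj(c,X)-o+.5)*k-.5)
    th=np.radians(np.arange(0,361,10));L=lockR(yaw)
    def pl(pts,col): cv2.polylines(im,[np.array([P(x) for x in pts]).round().astype(int).reshape(-1,1,2)],False,col,1)
    K=lambda x,y,z:p+R.apply([kx-x,ky+y,kd-z])
    for z in (.03,.034): pl([K(.017*np.cos(t),.017*np.sin(t),z) for t in th],(0,0,255))
    for y in (-.0045,.0045): pl([K(a,y,b) for a,b in [(-.015,.044),(.015,.044),(.015,.074),(-.015,.074),(-.015,.044)]],(0,200,0))
    for y in (-.0025,.0025): pl([K(a,y,b) for a,b in [(-.0075,.018),(-.0075,.0025),(.0075,.0025),(.0075,.018)]],(255,0,0))
    h=.028
    pl([m+L@[a,b,0] for a,b in [(-h,-h),(-h,h),(h,h),(h,-h),(-h,-h)]],(255,0,255))
    pl([m+L@[.011*np.cos(t),.011*np.sin(t),0] for t in th],(255,0,255))
    cv2.imwrite(name,im)
E
python3 - <<'E'
from ov import *
p,R=tool();m=np.array([.5991,.1342,.0972])
overlay(dict(np.load('side9.npz')),'pics/os9.png',(320,145),(50,50),12,m,11.3,p,R)
overlay(dict(np.load('wrist9.npz')),'pics/ow9.png',(265,170),(110,110),6,m,11.3,p,R)
overlay(dict(np.load('top9.npz')),'pics/ot9.png',(255,180),(50,40),12,m,11.3,p,R)
E
```

```text
(no output)
```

View pics/os9.png

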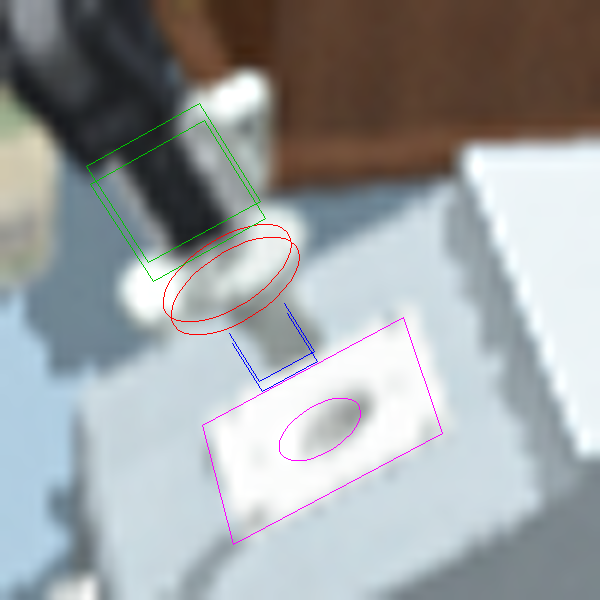

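View pics/ow9.png

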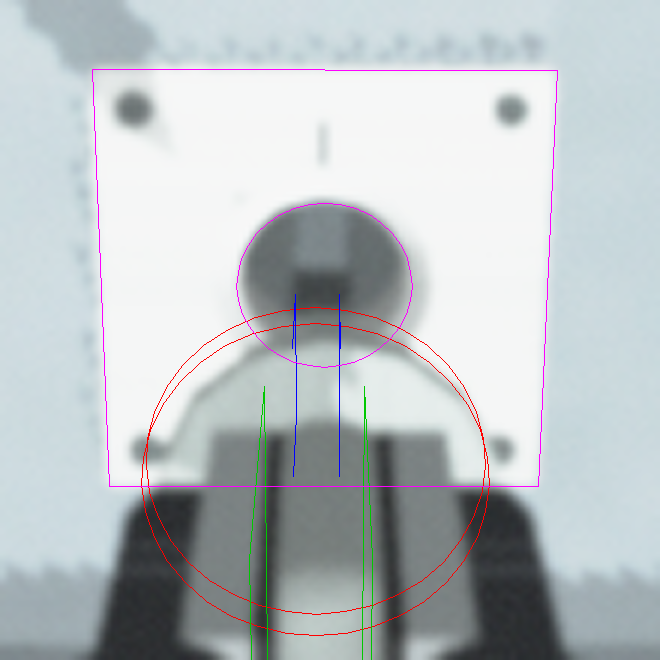

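View pics/ot9.png

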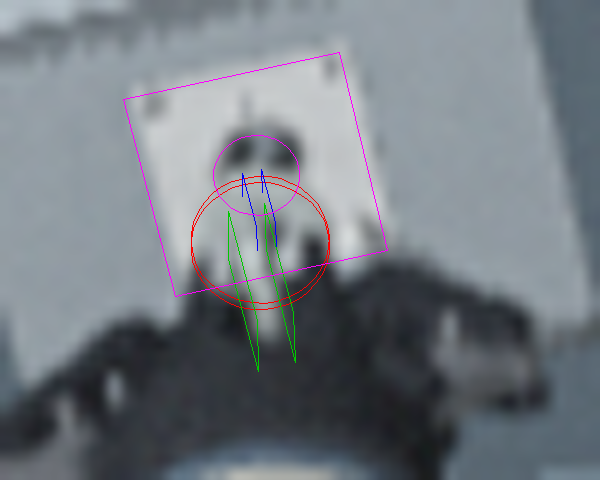

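Emit:
move_arm([
  [0, [0.0035, -0.0005, 0.0], [0, 0, 0]],
  [0, [0.0035, -0.0005, 0.005], [0, 0, 0]],
  [0, [0.0035, -0.0005, 0.01], [0, 0, 0]],
  [0, [0.0035, -0.0005, 0.013], [0, 0, 0]],
  [0, [0.0035, -0.0005, 0.016], [0, 0, 0]],
  [0, [0.0035, -0.0005, 0.018], [0, 0, 0]],
  [0, [0.0035, -0.0005, 0.02], [0, 0, 0]],
  [0, [0.0035, -0.0005, 0.02], [0, 0, 0]],
])

```text
time: 9.47
ee_pos: [0.597, 0.1325, 0.0944]
tool_rot: [-179.9, 30.0, -168.5]
ft_force: [-0.4, -0.4, -1.2]
opening: 0.0079
```

```bash
cat >> h.py <<'E'
LM=np.array([.5991,.1342,.0972]);LY=11.3
def st():
    o=robot.get_obs();p,R=tool();L=lockR(LY)
    k=(L.T@R.as_matrix());print("t",o["time"],"lockpos mm",(L.T@(p-LM)*1e3).round(2),"ang",np.degrees(np.arctan2(-k[1,0],-k[0,0])).round(2),"tilt",(k[:2,2]*57.3).round(2),"F lock",(L.T@o["ft_force"]).round(1),"M lock",(L.T@o["moment"]).round(2),"open",round(o["opening"]*1e3,2),"j6",o["qpos"][5].round(1))
E
python3 - <<'E'
from ov import *
st()
p,R=tool();
w=robot.camera('wrist');s=robot.camera('side')
overlay(s,'pics/os10.png',(320,145),(50,50),12,LM,LY,p,R,kx=-.002)
overlay(w,'pics/ow10.png',(265,170),(110,110),6,LM,LY,p,R,kx=-.002)
st()
E
```

```text
t 9.4667 lockpos mm [-3.46 -1.26 -1.27] ang 0.2 tilt [-0.04  0.05] F lock [-1.  -0.3 -0.8] M lock [0.03 0.31 0.02] open 7.88 j6 -93.5
t 9.5667 lockpos mm [-3.02 -1.25 -0.73] ang 0.2 tilt [0.   0.05] F lock [ 0.8 -0.6 -1.1] M lock [ 0.05  0.31 -0.02] open 7.83 j6 -93.5
```

View pics/os10.png

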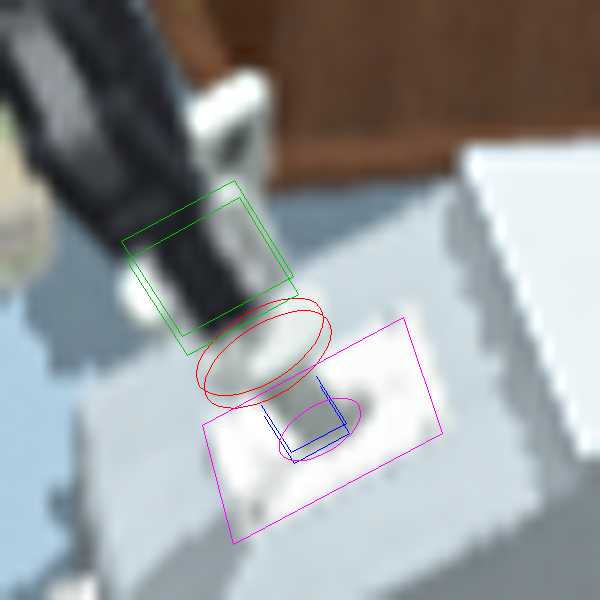

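View pics/ow10.png

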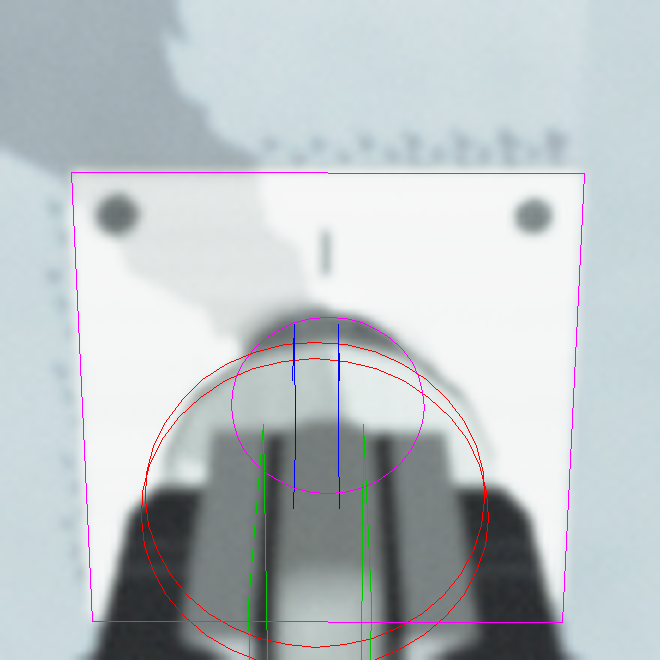

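Emit:
move_arm([
  [0, [-0.001, -0.0005, 0.002], [0, 0, 0]],
  [0, [-0.001, -0.0005, 0.004], [0, 0, 0]],
  [0, [-0.001, -0.0005, 0.006], [0, 0, 0]],
  [0, [-0.001, -0.0005, 0.008], [0, 0, 0]],
  [0, [-0.001, -0.0005, 0.009], [0, 0, 0]],
  [0, [-0.001, -0.0005, 0.009], [0, 0, 0]],
])

```text
time: 10.07
ee_pos: [0.6023, 0.1331, 0.0873]
tool_rot: [-179.9, 30.0, -168.5]
ft_force: [0.0, 0.1, -1.1]
opening: 0.008
```

```bash
python3 - <<'E'
from ov import *
st()
p,R=tool();
s=robot.camera('side')
overlay(s,'pics/os11.png',(320,145),(50,50),12,LM,LY,p,R,kx=-.002)
st()
E
```

```text
t 10.0667 lockpos mm [ -2.42  -1.76 -10.09] ang 0.19 tilt [-0.03  0.05] F lock [-0.5  0.1 -1. ] M lock [ 0.01  0.29 -0.04] open 8.0 j6 -93.6
t 10.1167 lockpos mm [-2.27 -1.75 -9.9 ] ang 0.19 tilt [-0.01  0.05] F lock [-0.2 -0.2 -1.7] M lock [ 0.06  0.32 -0.04] open 7.37 j6 -93.6
```

View pics/os11.png

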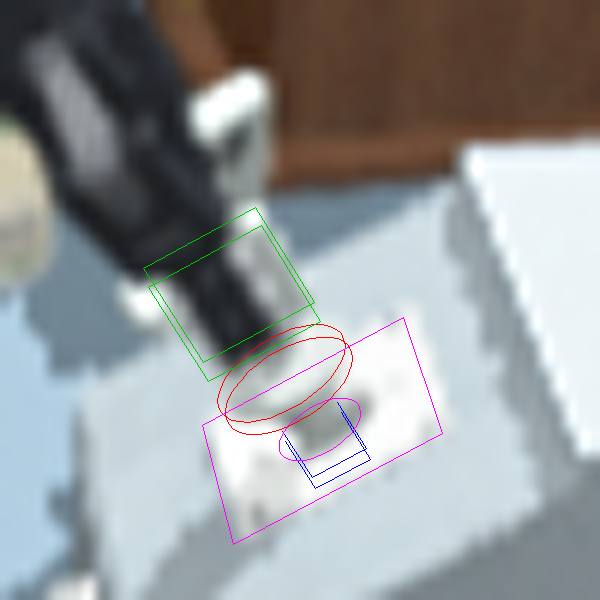

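Emit:
move_arm([
  [0, [0, 0, 0.001], [0, 0, 0]],
  [0, [0, 0, 0.002], [0, 0, 0]],
  [0, [0, 0, 0.002], [0, 0, 0]],
])

```text
time: 10.37
ee_pos: [0.6034, 0.1333, 0.0859]
tool_rot: [-179.9, 30.0, -168.5]
ft_force: [-0.1, 0.2, -1.8]
opening: 0.0076
```

```bash
python3 -c "
from h import *
st()"
```

```text
t 10.3667 lockpos mm [ -2.13  -1.74 -11.81] ang 0.2 tilt [0.   0.05] F lock [-1.   0.2 -1.5] M lock [-0.    0.28 -0.01] open 7.62 j6 -93.6
```

Emit:
move_arm([
  [0, [0, 0, 0.001], [0, 0, 0]],
  [0, [0, 0, 0.002], [0, 0, 0]],
  [0, [0, 0, 0.0025], [0, 0, 0]],
  [0, [0, 0, 0.0025], [0, 0, 0]],
])

```text
time: 10.7
ee_pos: [0.6046, 0.1335, 0.0836]
tool_rot: [-179.9, 30.0, -168.5]
ft_force: [-0.3, 0.3, -0.6]
opening: 0.0075
```

```bash
python3 -c "
from h import *
st()"
```

```text
t 10.7 lockpos mm [ -2.22  -1.76 -14.37] ang 0.19 tilt [-0.01  0.05] F lock [-0.5  0.3 -0.4] M lock [-0.02  0.33  0.03] open 7.47 j6 -93.6
```

Emit:
move_arm([
  [0, [0, 0, 0.001], [0, 0, 0]],
  [0, [0, 0, 0.002], [0, 0, 0]],
  [0, [0, 0, 0.0025], [0, 0, 0]],
  [0, [0, 0, 0.0025], [0, 0, 0]],
])

```text
time: 11.03
ee_pos: [0.6059, 0.1338, 0.0815]
tool_rot: [-179.9, 30.0, -168.5]
ft_force: [-0.5, -0.9, -0.3]
opening: 0.008
```

```bash
python3 -c "
from h import *
st()"
```

```text
t 11.0333 lockpos mm [ -2.18  -1.76 -16.87] ang 0.2 tilt [-0.01  0.05] F lock [-0.8 -0.8  0. ] M lock [ 0.02  0.31 -0.01] open 8.02 j6 -93.6
```

Emit:
move_arm([
  [0, [0, 0, 0.001], [0, 0, 0]],
  [0, [0, 0, 0.002], [0, 0, 0]],
  [0, [0, 0, 0.0025], [0, 0, 0]],
  [0, [0, 0, 0.0025], [0, 0, 0]],
])

```text
time: 11.37
ee_pos: [0.6071, 0.134, 0.0793]
tool_rot: [-179.9, 30.0, -168.5]
ft_force: [0.1, 0.8, -0.0]
opening: 0.0077
```

```bash
python3 - <<'E'
from ov import *
st()
p,R=tool();
s=robot.camera('side');w=robot.camera('wrist')
overlay(s,'pics/os12.png',(320,145),(50,50),12,LM,LY,p,R,kx=-.002)
overlay(w,'pics/ow12.png',(265,170),(110,110),6,LM,LY,p,R,kx=-.002)
st()
E
```

```text
t 11.3667 lockpos mm [ -2.22  -1.74 -19.39] ang 0.19 tilt [-0.01  0.05] F lock [ 0.2  0.7 -0.1] M lock [0.01 0.29 0.03] open 7.73 j6 -93.6
t 11.4667 lockpos mm [ -2.09  -1.76 -19.24] ang 0.2 tilt [0.   0.05] F lock [ 0.1 -0.9 -1.5] M lock [ 0.03  0.24 -0.  ] open 7.81 j6 -93.6
```

View pics/os12.png

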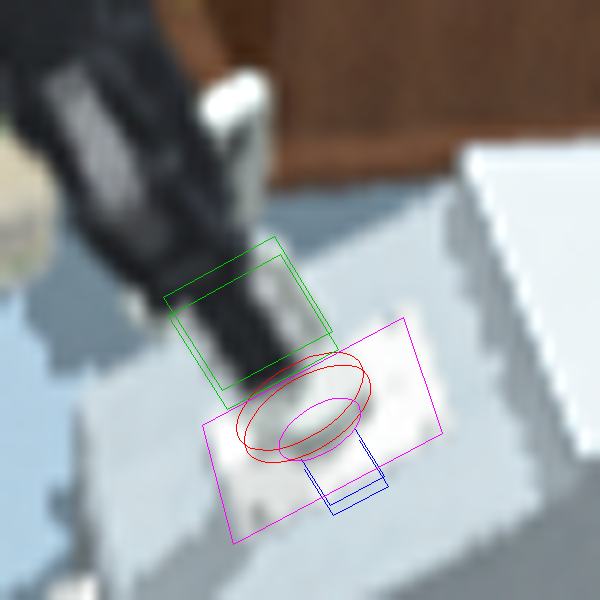

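View pics/ow12.png

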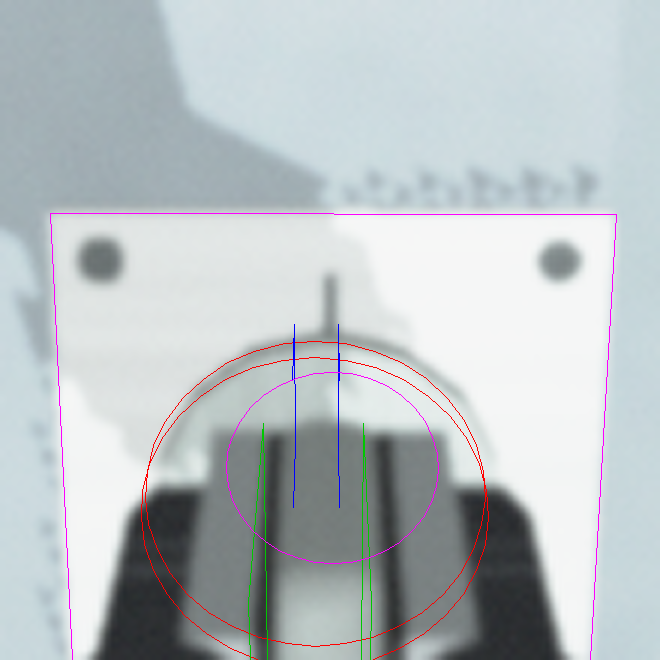

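Emit:
move_arm([
  [0, [0, 0, 0.001], [0, 0, 0]],
  [0, [0, 0, 0.002], [0, 0, 0]],
  [0, [0, 0, 0.003], [0, 0, 0]],
  [0, [0, 0, 0.003], [0, 0, 0]],
])

```text
time: 11.8
ee_pos: [0.6085, 0.1343, 0.0766]
tool_rot: [-179.9, 30.0, -168.5]
ft_force: [0.4, -0.4, -1.6]
opening: 0.0075
```

```bash
python3 -c "
from h import *
st()"
```

```text
t 11.8 lockpos mm [ -2.24  -1.76 -22.44] ang 0.19 tilt [-0.01  0.05] F lock [-0.6 -0.5 -1.6] M lock [0.02 0.34 0.01] open 7.54 j6 -93.6
```

Emit:
move_arm([
  [0, [0, 0, 0.001], [0, 0, 0]],
  [0, [0, 0, 0.002], [0, 0, 0]],
  [0, [0, 0, 0.0025], [0, 0, 0]],
  [0, [0, 0, 0.0025], [0, 0, 0]],
])

```text
time: 12.13
ee_pos: [0.6098, 0.1345, 0.0746]
tool_rot: [-179.9, 30.0, -168.5]
ft_force: [0.4, 0.1, -0.7]
opening: 0.008
```

```bash
python3 -c "
from h import *
st()"
```

```text
t 12.1333 lockpos mm [ -2.21  -1.76 -24.87] ang 0.19 tilt [-0.01  0.05] F lock [ 0.   0.  -0.8] M lock [-0.    0.32 -0.08] open 8.02 j6 -93.6
```

Emit:
move_arm([
  [0, [0, 0, 0.001], [0, 0, 0]],
  [0, [0, 0, 0.002], [0, 0, 0]],
  [0, [0, 0, 0.002], [0, 0, 0]],
])

```text
time: 12.38
ee_pos: [0.6107, 0.1347, 0.0737]
tool_rot: [-179.9, 30.0, -168.5]
ft_force: [-5.1, -0.9, 3.8]
opening: 0.008
```

```bash
python3 - <<'E'
from ov import *
st()
p,R=tool();
s=robot.camera('side');w=robot.camera('wrist')
overlay(s,'pics/os13.png',(320,145),(50,50),12,LM,LY,p,R,kx=-.002)
overlay(w,'pics/ow13.png',(265,170),(110,110),6,LM,LY,p,R,kx=-.002)
st()
E
```

```text
t 12.3833 lockpos mm [ -1.85  -1.78 -26.07] ang 0.2 tilt [-0.    0.05] F lock [-2.6  0.2  5.9] M lock [0.05 0.8  0.04] open 8.0 j6 -93.6
t 12.4833 lockpos mm [ -1.82  -1.77 -26.05] ang 0.2 tilt [0.01 0.05] F lock [-2.  -1.2  5.9] M lock [0.06 0.78 0.01] open 7.4 j6 -93.6
```

View pics/os13.png

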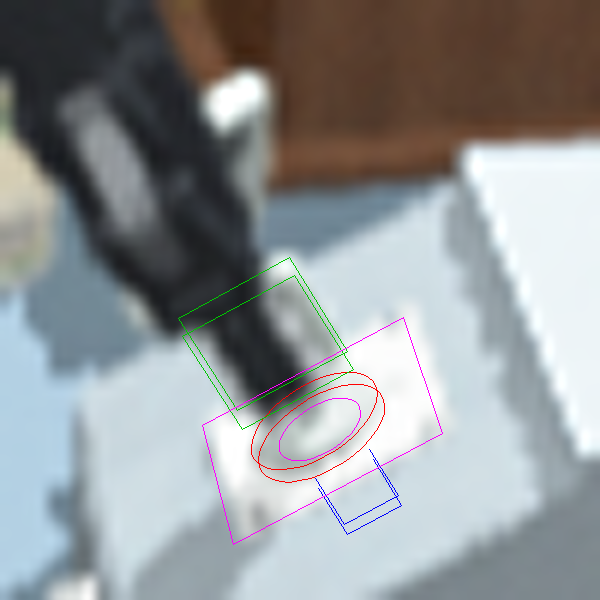

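View pics/ow13.png

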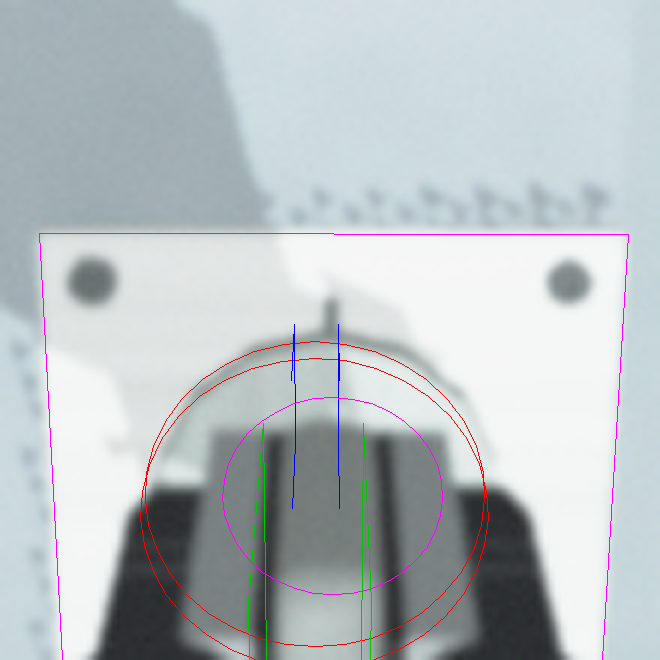

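Emit:
move_arm([
  [0, [-0.0003, 0, 0.0005], [0, 0, 0]],
  [0, [-0.0003, 0, 0.001], [0, 0, 0]],
  [0, [-0.0003, 0, 0.001], [0, 0, 0]],
  [0, [-0.0003, 0, 0.001], [0, 0, 0]],
], squeeze=110)

```text
time: 12.82
ee_pos: [0.6108, 0.1347, 0.0738]
tool_rot: [-179.9, 29.9, -168.5]
ft_force: [-15.6, -4.0, 10.8]
opening: 0.0074
```

```bash
python3 -c "
from h import *
st()"
```

```text
t 12.8167 lockpos mm [ -1.73  -1.78 -26.05] ang 0.21 tilt [-0.06  0.04] F lock [-8.6 -0.9 17.4] M lock [-0.02  1.78  0.  ] open 7.39 j6 -93.6
```

Emit:
move_arm([
  [0, [0.0003, 0, -0.0006], [0, 0, 4]],
  [0, [0.0003, 0.0001, -0.0006], [0, 0, 8]],
  [0, [0.0003, 0.0002, -0.0006], [0, 0, 12]],
  [0, [0.0003, 0.0003, -0.0006], [0, 0, 16]],
  [0, [0.0003, 0.0004, -0.0006], [0, 0, 20]],
  [0, [0.0002, 0.0005, -0.0006], [0, 0, 20]],
])

```text
time: 13.32
ee_pos: [0.6113, 0.1358, 0.0743]
tool_rot: [168.7, 28.1, 168.6]
ft_force: [-5.3, -0.2, 5.3]
opening: 0.0075
```

```bash
python3 -c "
from h import *
st()"
```

```text
t 13.3167 lockpos mm [ -0.79  -0.88 -25.99] ang -19.92 tilt [0.11 0.08] F lock [-1.9  0.8  7.2] M lock [0.24 0.53 0.22] open 7.46 j6 -73.4
```

Emit:
move_arm([
  [0, [0, 0, 0], [0, 0, 4]],
  [0, [0, 0, 0], [0, 0, 8]],
  [0, [0, 0.0002, 0], [0, 0, 12]],
  [0, [0, 0.0002, 0], [0, 0, 16]],
  [0, [0, 0.0003, 0], [0, 0, 20]],
  [0, [0, 0.0003, 0], [0, 0, 24]],
  [0, [0, 0.0003, 0], [0, 0, 24]],
])

```text
time: 13.9
ee_pos: [0.6117, 0.1367, 0.0746]
tool_rot: [158.0, 21.2, 143.3]
ft_force: [-3.5, 2.9, 4.4]
opening: 0.0075
```

```bash
python3 -c "
from h import *
st()
p,R=tool();
w=robot.camera('wrist');s=robot.camera('side');cv2.imwrite('pics/w14.png',w['image'][:,:,::-1])
cv2.imwrite('pics/s14.png',cv2.resize(s['image'][120:240,260:420,::-1],None,fx=5,fy=5,interpolation=cv2.INTER_CUBIC))
"
```

```text
t 13.9 lockpos mm [ -0.19  -0.03 -25.96] ang -43.83 tilt [0.17 0.14] F lock [-0.2  3.5  5.2] M lock [0.78 0.29 0.27] open 7.47 j6 -49.4
```

View pics/w14.png

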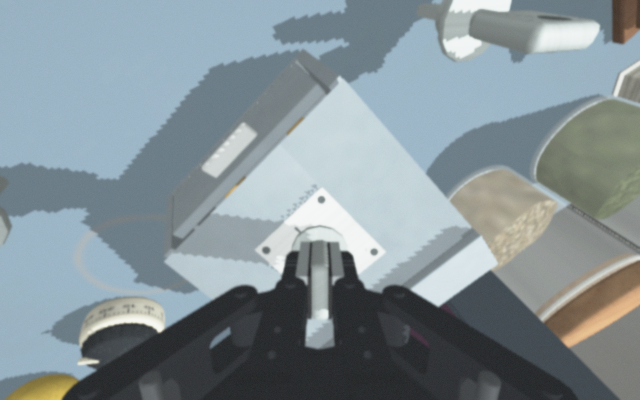

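View pics/s14.png

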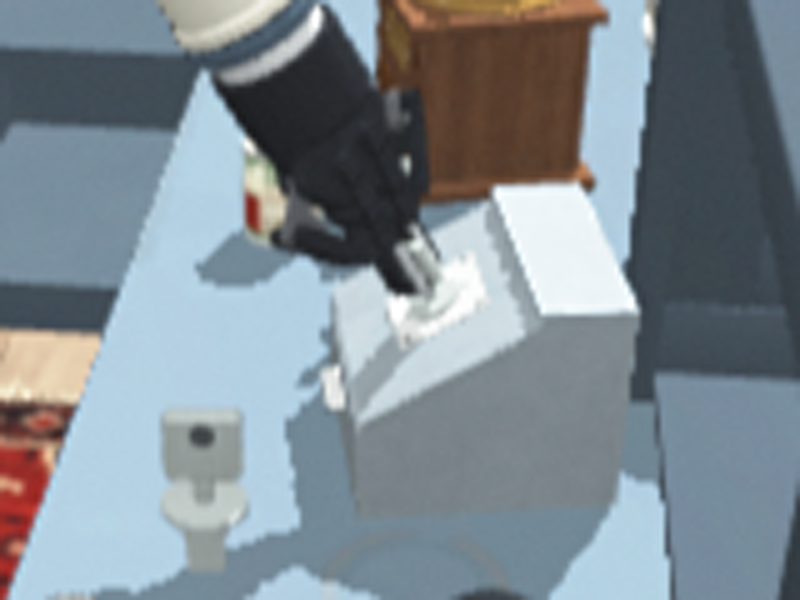

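Emit:
move_arm([
  [0, [0, 0, 0], [0, 0, 3]],
  [0, [0, 0.0001, 0], [0, 0, 6]],
  [0, [0, 0.0002, 0], [0, 0, 9]],
  [0, [0, 0.0002, 0], [0, 0, 12]],
  [0, [0, 0.0002, 0], [0, 0, 12]],
])

```text
time: 14.42
ee_pos: [0.6119, 0.1371, 0.0748]
tool_rot: [154.2, 16.3, 131.8]
ft_force: [-2.1, 5.1, 6.9]
opening: 0.0073
```

```bash
python3 -c "
from h import *
st()
s=robot.camera('side')
cv2.imwrite('pics/s15.png',cv2.resize(s['image'][120:240,260:420,::-1],None,fx=5,fy=5,interpolation=cv2.INTER_CUBIC))
"
```

```text
t 14.4167 lockpos mm [  0.2    0.3  -25.95] ang -55.74 tilt [0.21 0.15] F lock [2.5 5.4 6.5] M lock [ 0.97 -0.    0.16] open 7.32 j6 -37.5
```

View pics/s15.png

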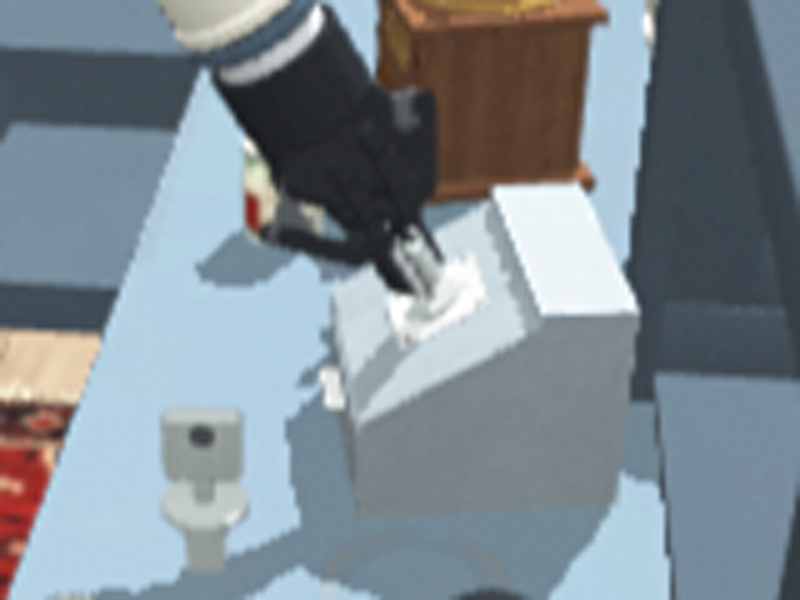

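Emit:
move_arm([
  [0, [0, 0, 0], [0, 0, 2]],
  [0, [0, 0.0001, 0], [0, 0, 4]],
  [0, [0, 0.0001, 0], [0, 0, 6]],
  [0, [0, 0.0001, 0], [0, 0, 6]],
  [0, [0, 0.0001, 0], [0, 0, 6]],
])

```text
time: 14.88
ee_pos: [0.6122, 0.1372, 0.075]
tool_rot: [152.8, 13.7, 126.4]
ft_force: [-1.6, 5.5, 4.6]
opening: 0.0074
```

```bash
python3 -c "
from h import *
st()
s=robot.camera('side')
cv2.imwrite('pics/s16.png',cv2.resize(s['image'][120:240,260:420,::-1],None,fx=5,fy=5,interpolation=cv2.INTER_CUBIC))
"
```

```text
t 14.8833 lockpos mm [  0.48   0.34 -25.94] ang -61.6 tilt [0.23 0.16] F lock [1.9 5.7 4.3] M lock [ 0.94 -0.06  0.3 ] open 7.36 j6 -31.6
```

View pics/s16.png

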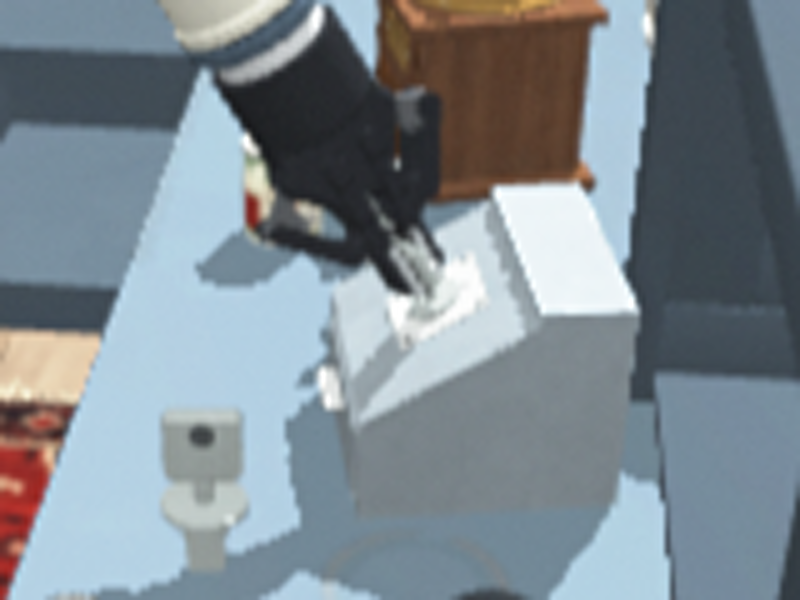

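Emit:
move_arm([
  [0, [0, 0, 0], [0, 0, 0]],
  [0, [0, 0, 0], [0, 0, 0]],
  [0, [0, 0, 0], [0, 0, 0]],
  [0, [0, 0, 0], [0, 0, 0]],
  [0, [0, 0, 0], [0, 0, 0]],
  [0, [0, 0, 0], [0, 0, 0]],
])

```text
time: 15.43
ee_pos: [0.6122, 0.1371, 0.075]
tool_rot: [152.8, 13.7, 126.4]
ft_force: [-1.7, 5.2, 5.5]
opening: 0.0076
```

```bash
python3 -c "
from h import *
st()
s=robot.camera('side')
a=[cv2.imread('pics/s%d.png'%i)[300:440,280:400] for i in (14,15,16)]+[cv2.resize(s['image'][120:240,260:420,::-1],None,fx=5,fy=5,interpolation=cv2.INTER_CUBIC)[300:440,280:400]]
cv2.imwrite('pics/s17.png',cv2.resize(np.hstack(a),None,fx=1.6,fy=1.6))
"
```

```text
t 15.4333 lockpos mm [  0.48   0.33 -25.93] ang -61.59 tilt [0.23 0.16] F lock [2.2 5.4 5.1] M lock [ 0.97 -0.13  0.3 ] open 7.63 j6 -31.7
```

View pics/s17.png

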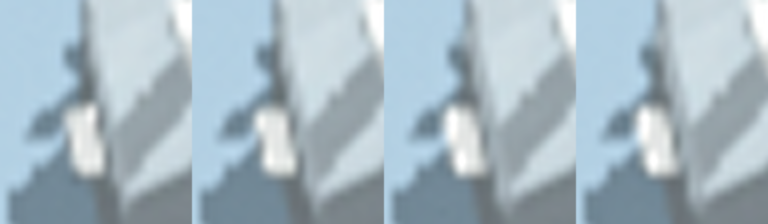

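Emit:
move_arm([
  [0, [0, 0, 0], [0, 0, 2]],
  [0, [0, 0, 0], [0, 0, 4]],
  [0, [0, 0.0001, 0], [0, 0, 6]],
  [0, [0, 0.0001, 0], [0, 0, 7]],
  [0, [0, 0.0001, 0], [0, 0, 7]],
])

```text
time: 15.9
ee_pos: [0.6124, 0.1373, 0.0751]
tool_rot: [151.4, 10.4, 120.0]
ft_force: [-0.7, 5.7, 4.9]
opening: 0.0075
```

```bash
python3 -c "
from h import *
st()
s=robot.camera('side')
a=[cv2.imread('pics/s%d.png'%i)[300:440,280:400] for i in (14,15,16)]+[cv2.resize(s['image'][120:240,260:420,::-1],None,fx=5,fy=5,interpolation=cv2.INTER_CUBIC)[300:440,280:400]]
cv2.imwrite('pics/s18.png',cv2.resize(np.hstack(a),None,fx=1.6,fy=1.6))
"
```

```text
t 15.9 lockpos mm [  0.73   0.42 -25.93] ang -68.66 tilt [0.25 0.16] F lock [2.8 5.7 4. ] M lock [ 1.11 -0.28  0.28] open 7.49 j6 -24.6
```

View pics/s18.png

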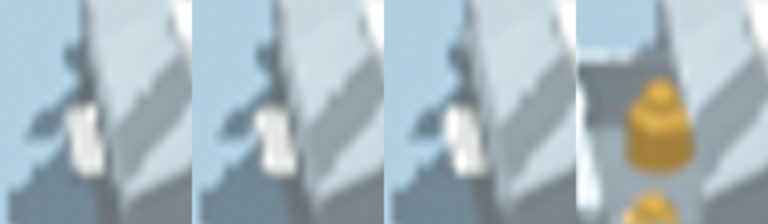

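Emit:
move_arm([
  [0.05, [0, 0, 0.0003], [0, 0, 0]],
  [0.15, [0, 0, 0], [0, 0, 0]],
  [0.3, [0, 0, 0], [0, 0, 0]],
  [0.4, [0, 0, 0], [0, 0, 0]],
  [0.4, [0, 0, 0], [0, 0, 0]],
  [0.4, [0, 0, 0], [0, 0, 0]],
  [0.4, [0, 0, 0], [0, 0, 0]],
], squeeze=20)

```text
time: 16.53
ee_pos: [0.6111, 0.1356, 0.0725]
tool_rot: [151.7, 10.4, 119.9]
ft_force: [0.1, 0.2, 0.1]
opening: 0.0337
```

```bash
python3 -c "
from h import *
st()
w=robot.camera('wrist');cv2.imwrite('pics/w19.png',w['image'][:,:,::-1])
"
```

```text
t 16.5333 lockpos mm [ -1.94  -0.95 -27.4 ] ang -68.8 tilt [-0.03  0.04] F lock [0.2 0.2 0. ] M lock [-0.05  0.26 -0.04] open 33.73 j6 -24.4
```

View pics/w19.png

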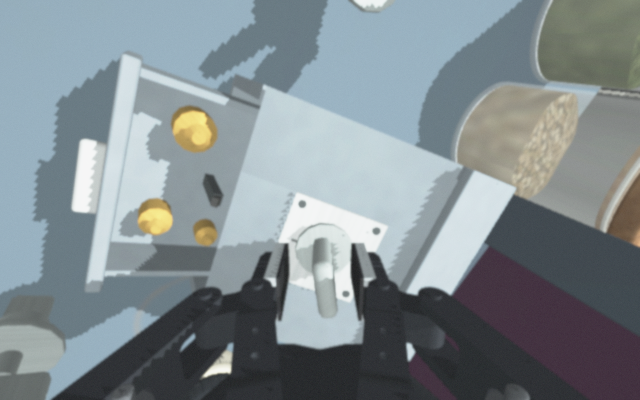

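Emit:
move_arm([
  [0.4, [0, 0, -0.01], [0, 0, 0]],
  [0.4, [0, 0, -0.03], [0, 0, 0]],
  [0.4, [0, 0, -0.06], [0, 0, 0]],
  [0.4, [0, 0, -0.1], [0, 0, 0]],
  [0.4, [0, 0, -0.13], [0, 0, 0]],
  [0.4, [0, 0, -0.13], [0, 0, 0]],
  [0.4, [0, 0, -0.13], [0, 0, 0]],
  [0.4, [0, 0, -0.13], [0, 0, 0]],
])

```text
time: 17.25
ee_pos: [0.5472, 0.1229, 0.1857]
tool_rot: [151.7, 10.4, 119.9]
ft_force: [0.1, -0.0, -0.7]
opening: 0.0339
```

```bash
python3 -c "
from h import *
st()
w=robot.camera('wrist');cv2.imwrite('pics/w20.png',w['image'][:,:,::-1])
s=robot.camera('side');cv2.imwrite('pics/s20.png',cv2.resize(s['image'][130:310,240:410,::-1],None,fx=3.3,fy=3.3,interpolation=cv2.INTER_CUBIC))
t=robot.camera('top');cv2.imwrite('pics/t20.png',t['image'][:,:,::-1])
"
```

```text
t 17.25 lockpos mm [ -1.71  -0.87 103.16] ang -68.8 tilt [0.03 0.05] F lock [-0.2 -0.  -0.7] M lock [-0.02  0.25  0.01] open 33.89 j6 -24.5
```

View pics/w20.png

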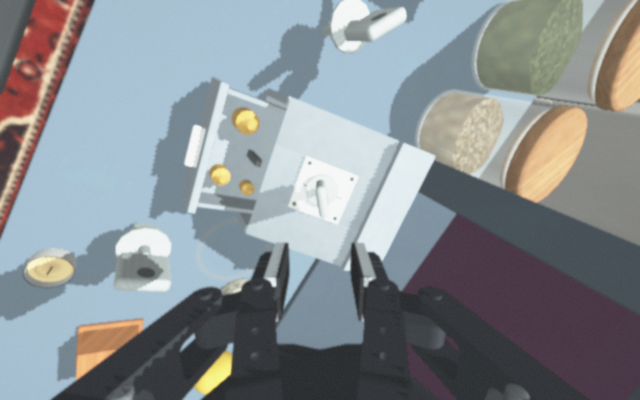

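View pics/s20.png

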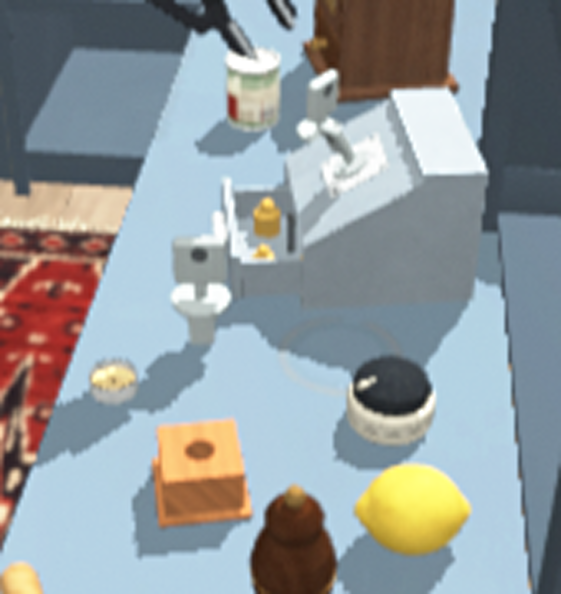

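View pics/t20.png

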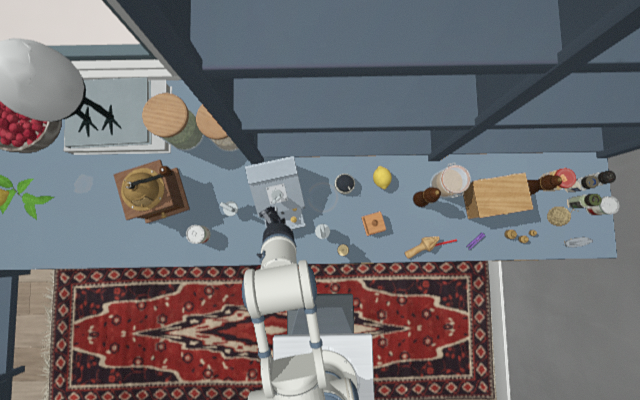

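```bash
python3 -c "
from h import *
w=robot.camera('wrist');a=w['image'][140:240,270:380,::-1];cv2.imwrite('pics/w21.png',cv2.resize(a,None,fx=6,fy=6,interpolation=cv2.INTER_CUBIC))
o=(270,140);P=lambda X:((proj(w,X)-o+.5)*6-.5).round()
L=lockR(LY)
print('home collar top circle centre/edges',P(LM+L@[0,0,.004]),P(LM+L@[.017,0,.004]),P(LM+L@[-.017,0,.004]),P(LM+L@[0,.017,.004]),P(LM+L@[0,-.017,.004]),'bow top',P(LM+L@[0,0,.044]))
"
```

```text
home collar top circle centre/edges [325. 323.] [418. 358.] [231. 288.] [363. 231.] [289. 412.] bow top [328. 399.]
```

View pics/w21.png

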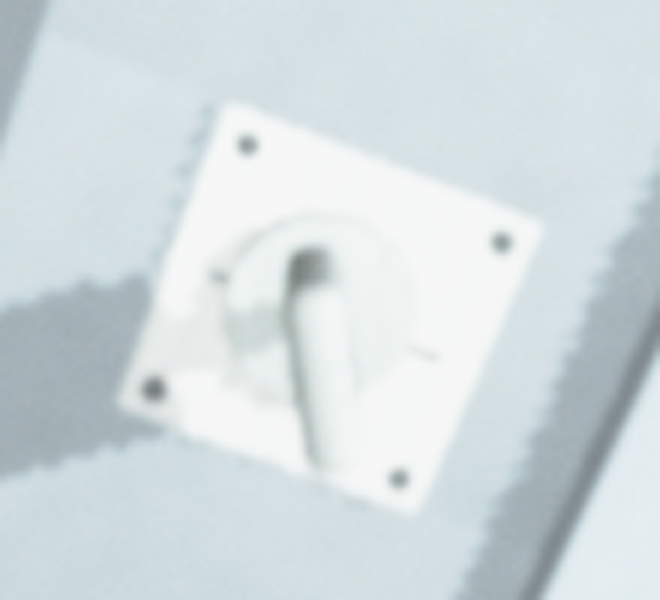

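```bash
python3 -c "
from h import *
print(robot.job_done())"
```

```text
the job is handed in; nothing more can be done
None
```

The key is fully home in the lock and let go, and the drawer is sprung open. I handed the job in at about 17.5 s on the robot's clock.

- **Grasp:** My first grasp closed on air above the bow. The fingertips stand about 38 mm behind where the reported TCP implies, against the text. I re-grasped lower, and the opening settled at about 8 mm on the 9 mm bow.
- **Insertion:** The key went into the lock at 0° to the plate lines and slid home without meeting the hidden slot's edge. It stopped hard at the expected depth and did not move under a 17 N push.
- **Turn:** I turned the key clockwise against roughly 0.2 to 0.3 N m. The drawer sprang open between 62° and 69°.
- **Release:** I opened the jaws and backed straight off. The force on the tool then read about zero.
- **Last pictures:**
  - The collar lies on the plate and is centred to about 1–2 mm.
  - The drawer is out, the stand is empty, and the bystanders in view stand where they were.
- **What disagreed:** The wrist camera and the fixed cameras differed by 3–5 mm on the lock's position. I settled that by looking at the key and lock together and by feel. Flushness rests on the hard stop and the picture only; I did not measure it separately.

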